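Find the lid that threads onto the slanted tea caddy

ROBOT

A 6-joint arm with a two-finger parallel gripper is mounted at the origin on the work surface. World frame = base frame: x ahead of the robot, y to its left, z up, the work surface at z = 0. Lengths are in m, angles in degrees, forces in N, time in s.
With the tool pointing down it reaches from about 0.25 to 0.725 m from the base axis. Payload 9.7 kg.
Tool frame: the origin (TCP) lies between the finger pads; the fingertips stand 11 mm ahead of it and the grasp point (between the pads) lies 8 mm behind it; z points along the fingers, y is the direction in which the jaws open and shut (so a half turn about z gives the same grasp; the last joint's range is limited). The gripper opens to 85 mm and grips with 20 to 120 N. Pads are 22 mm wide; open, the fingers measure 114 mm over their backs; the gripper's body (76 mm by 85 mm) begins 54 mm behind the grasp point. The pads swing forward as they close: fully open they stand 13 mm farther back than shut.
Start: joints at [-74.714, 4.979, 10.078, 95.1, 0, 90], TCP at [0.145, -0.531, 0.242] pointing down, gripper open.
Joint ranges: [-179.16, 179.16], [-48.56, 103.87], [-65.8, 70.77], [-126.05, 130.52], [-82.76, 87.17], [-180, 180]. Speed limits (degrees/s): [127.2, 127.2, 147.25, 180, 180, 180].

INTERFACE

Orientations are given as [roll, pitch, yaw] about the fixed x, y, z axes, in that order (R = Rz(yaw) Ry(pitch) Rx(roll)).
In Python, from workcell import bot gives the robot as it stands.
- The arm moves only by the tool play_rows, never from a script. Its argument "targets" is a list of rows, each an object of numbers: "fingers": the gripper command: -1 is shut, 1 is fully open, values between are in proportion; "x", "y", "z": the shift along the tool's x, y, z in m; "wx", "wy", "wz": the turn, a rotation vector about the tool's x, y, z in degrees. In form: [{"fingers": .., "x": .., "y": .., "z": .., "wx": .., "wy": .., "wz": ..}, ...]. A call has 1 to 20 rows; each row is the pose to reach, as a shift and turn from the pose commanded when the call began, along the tool's axes at that moment; what a row does not reach only later rows make up. A row lasts 1/12 s, in which the tool goes at most 41.7 mm and 7.16 degrees, less where a joint would pass 70% of its speed; a pose out of reach is approached as far as the arm can. A call with a gripper value outside its range is refused whole. The fingers move at their own pace and stop on an object; "grip_force" is the grip in N (left out, the last holds). Time passes only in rows, so rows that repeat a pose let the fingers close. It gives the time, the measured TCP pose, the force and the opening at its end, in the units of the state.
- bot.get_obs(): the state, without advancing time (a new reading comes with each control period).
- bot.camera(name): name is "scene" or "side" or "wrist"; returns (picture, depth): 480x640x3 uint8, blue, green, red; 480x640 float32, m along the optical axis (not along the pixel's ray), 0 where there is no reading.
- bot.get_calibration(name): a dict with "fx", "fy", "cx", "cy" (pixels), "camera_from_world" (4x4, takes a point from world to camera coordinates). Camera axes: x right, y down, z forward; pixel columns grow to the right and rows downward; lengths in m; the calibration is good to about 2 mm. A picture is of the moment at which its call begins: read the wrist's pose just before it. get_calibration takes no time and is no camera call; for the wrist camera it gives the pose at the moment of the call.
- bot.job_done(): hands the job in, once; it reports no verdict.
Trained networks look in the newest picture that a camera, given by its name, has taken for a name from the list of things; names that differ only in an ending like _2 or _b are one class to them, and where a whole thing is asked for, a point or a joint stands for the part that bears it (a point fixed in the world has none). Each returns a list of dicts, best first, with "confidence" (0 to 1); they miss things now and then, are a little off and sometimes report something else, mostly with a low value. They report only what shows in the picture. A call takes as long as a camera call. They do not tell look-alikes from the thing itself.
- bot.look_for(query, camera): "extent" ([left, top, right, bottom] in pixels, round what is visible of it).
- bot.outline_of(query, camera): "region" (480x640 bool, what is visible of it) and "extent" ([left, top, right, bottom] in pixels, round what is visible of it).
- bot.place_of(query, camera): "point" ([row, column] in pixels: a listed point, or the origin of a listed thing).
The state is a dict: "time": time; "q": joint angles; "qd": joint speeds; "joint_efforts": joint torques, N m; "ee_pos": TCP position; "tcp_rot": TCP orientation; "wrist_force": force on the tool from outside, world axes, zero at the start; "torque": the same for the moment, N m; "opening": finger opening in m.
Only numpy, scipy, OpenCV 4.12 (cv2) and the standard library are available. Lean on these libraries where they do the work, as an engineer would, in place of code of your own. Each camera call takes 0.05 s, during which the arm holds its last target.

TASK

One of the two alike bar-gripped wooden lids belongs to the open tea caddy leaning in its cradle: find out which by trying, and screw it on clockwise until it is fully home, its rim down all round on the caddy's shoulder. Leave the lid that does not fit lying right way up on the board, and do not disturb the other things.

Things in the scene. Friction and masses are not known exactly. Their poses are not given: they have to be found in the camera images.
- caddy: the open tea caddy: square dark iron-glazed jar, 84 mm, 112 mm from foot to shoulder, held fast in a square cedar cradle fixed to the board; it neither turns nor slides. It leans 30 degrees from upright, mouth towards its front, which faces the robot within 20 degrees. Origin: centre of its foot; z along its axis out of the mouth, y level across, x away from the front and up the slope.
- caddy_seat (a point): centre of the caddy's shoulder, a flat seat ring 68 mm across on which a lid's rim comes to rest; on the neck's axis, about 0.16 m above the board, axes as the caddy. A lid fully home has its origin here. The neck on it, unglazed clay, is 18 mm high and 44 mm across, with a four-start right-hand quarter-turn thread, 51 mm across, lead 32 mm a turn, in its lower 13 mm.
- caddy_lip (a point): centre of the neck's bevelled lip (37 mm across), 18 mm out from the seat; axes as the caddy. A lid set over the neck with its bar along the caddy's x or y has its lugs 12 degrees before the thread starts and rests 4 to 7 mm off the seat (up to 12 at other angles). Turned clockwise, seen from outside, the right one sinks, turns easily, seats after about 55 and is tight (over 0.3 N m) at 72 to 84 degrees.
- stand: the cedar cradle on its foot board, 190 x 130 mm, fixed to the board with the caddy in it; its square walls reach 45 mm up the caddy. Origin: under its middle on the board; x away from its front. The wrong lid also goes over the neck but catches dead after some 5 degrees (over 0.5 N m; do not force it), stays 3.5 mm or more off the seat and, turned back, lifts straight off.
- lid_a: one of two look-alike pale turned-boxwood lids (the other: lid_b); which fits shows only on trial. Round, 63 mm across, skirt and flat top together 24 mm high, bar grip on top; 52 mm high overall, 60 to 130 g. Origin: centre of the open lower rim; z up through the grip, x along the bar. Starts right way up on the board, any yaw.
- lid_b: one of two look-alike pale turned-boxwood lids (the other: lid_a); which fits shows only on trial. Round, 63 mm across, skirt and flat top together 24 mm high, bar grip on top; 52 mm high overall, 60 to 130 g. Origin: centre of the open lower rim; z up through the grip, x along the bar. Starts right way up on the board, any yaw.
- lid_a_grip (a point): middle of the bar grip of lid_a, 38 mm above its lower rim; same axes as the lid. The bar is 44 mm long (x), 16 mm thick (y), 28 mm high, standing on the flat top (24 mm above the rim). Hidden inside the skirt (55 mm bore) four lugs stand in to a 46 mm circle close to the rim: one under each end of the bar, two at right angles.
- lid_b_grip (a point): middle of the bar grip of lid_b, 38 mm above its lower rim; same axes as the lid. The bar is 44 mm long (x), 16 mm thick (y), 28 mm high, standing on the flat top (24 mm above the rim). Hidden inside the skirt (55 mm bore) four lugs stand in to a 46 mm circle close to the rim: one under each end of the bar, two at right angles.
- sake_cup: small iron-glazed sake cup, 56 mm across the rim, 45 mm high, mouth up. Bystander. Origin: centre of its underside.
- big_lid: flat boxwood lid of some larger jar, 92 mm across, 26 mm high with a low round button on top: plainly too big for the caddy. Bystander. Origin: centre of its underside.
- incense_burner: three-legged bronze incense burner, about 80 mm across, 87 mm high. Bystander. Origin: centre of its underside.
- scoop_case: bamboo scoop case standing on end, 41 mm across, 152 mm high. Bystander. Origin: centre of its underside.
- tea_whisk: bamboo tea whisk standing on its tines, 55 mm across, 105 mm high. Bystander. Origin: centre of its underside.
- tea_bowl: grey tea bowl, 120 mm across the rim, 75 mm high. Bystander. Origin: centre of its underside.
- sweets_box: cedar sweets box with its fitted lid on, 111 x 156 x 64 mm. Bystander. Origin: centre of its underside.
Mind the look-alikes: they are no part of the job. What is shaped like the lid_a but red or turquoise is not meant. Leave any green look-alike of the lid_b alone.

How it is judged (in metres and radians):
On the way:
1. one of the two lids is set over the caddy's neck (((z of lid_a in the frame of caddy_seat between -0.003 and 0.014 m and angle between the z axis of lid_a and the z axis of caddy_seat, either way round below 0.12 rad and x of lid_a in the frame of caddy_seat between -0.005 and 0.005 m and y of lid_a in the frame of caddy_seat between -0.005 and 0.005 m) or (z of lid_b in the frame of caddy_seat between -0.003 and 0.014 m and angle between the z axis of lid_b and the z axis of caddy_seat, either way round below 0.12 rad and x of lid_b in the frame of caddy_seat between -0.005 and 0.005 m and y of lid_b in the frame of caddy_seat between -0.005 and 0.005 m))), for 0.1 s.
At the end, for the whole second after the job is handed in: The lid that fits is threaded home on the caddy: its lower rim within 1.5 mm of the shoulder, centred within 3 mm and square to the neck within 7 degrees. The other lid lies right way up on the board (rim within 6 mm of it, level within 6 degrees). Both are at rest and let go (((z of lid_a in the frame of caddy_seat between -0.003 and 0.0015 m and angle between the z axis of lid_a and the z axis of caddy_seat, either way round below 0.12 rad and x of lid_a in the frame of caddy_seat between -0.003 and 0.003 m and y of lid_a in the frame of caddy_seat between -0.003 and 0.003 m and height (world z) of lid_b below 0.006 m and angle between lid_b's own z axis and vertical below 0.1 rad and linear speed of each of lid_a, lid_b below 0.02 m/s) or (z of lid_b in the frame of caddy_seat between -0.003 and 0.0015 m and angle between the z axis of lid_b and the z axis of caddy_seat, either way round below 0.12 rad and x of lid_b in the frame of caddy_seat between -0.003 and 0.003 m and y of lid_b in the frame of caddy_seat between -0.003 and 0.003 m and height (world z) of lid_a below 0.006 m and angle between lid_a's own z axis and vertical below 0.1 rad and linear speed of each of lid_b, lid_a below 0.02 m/s))); the robot touches nothing.
It fails at once if one of the other things is pushed more than 20 mm (distance of any of sake_cup, big_lid, incense_burner, scoop_case, tea_whisk, tea_bowl, sweets_box from where it was at the start of the episode above 0.02 m).
It fails at once if one of the other things is tipped over (angle between any of sake_cup, big_lid, incense_burner, scoop_case, tea_whisk, tea_bowl, sweets_box's own z axis and vertical above 0.5 rad).
It also fails if it takes over 70 s, if anything falls off the work surface, if the arm or the gripper's body presses on something with over 40 N, if the wrist force passes 120 N, or if a joint passes its speed limit or range.

## Working session

There is one attempt and no reset: what is moved stays moved. The work goes in short steps, Python scripts to look and compute and a tool call to move; the robot and the scene stay as the last step left them, time stands still between calls to the robot, and variables do not carry over. Pictures are saved under pics/ and viewed, and the job is handed in when it is done.

Besides the shell and the picture viewer there is one more tool, called by a JSON object that holds its "fn" and its "kwargs", one argument or row to a line. play_rows: Moves the arm, as the interface text tells. Its arguments: {"type":"object","properties":{"targets":{"type":"array","items":{"type":"object","properties":{"fingers":{"type":"number"},"x":{"type":"number"},"y":{"type":"number"},"z":{"type":"number"},"wx":{"type":"number"},"wy":{"type":"number"},"wz":{"type":"number"}}}},"grip_force":{"type":"number"}},"required":["targets"]}

```bash
ls; mkdir -p pics; python3 - <<'E'
from workcell import bot
import cv2
for c in ["scene","side","wrist"]:
    p,d=bot.camera(c); cv2.imwrite(f"pics/{c}0.png",p)
    import numpy as np; np.save(f"pics/{c}0.npy",d)
    k=bot.get_calibration(c); print(c,k["fx"],k["cx"],k["cy"],np.round(k["camera_from_world"],3).tolist())
print(bot.get_obs())
E
```

```text
pics
scene 560.2559354704384 316.5648099342091 239.74630199006955 [[0.803, 0.596, 0.021, -0.428], [0.428, -0.552, -0.716, -0.173], [-0.415, 0.583, -0.698, 1.595], [0.0, 0.0, 0.0, 1.0]]
side 555.4770526029257 314.3139898133259 234.76187622814334 [[-0.985, -0.174, 0.013, 0.514], [-0.137, 0.723, -0.677, 0.165], [0.108, -0.669, -0.736, 1.657], [0.0, 0.0, 0.0, 1.0]]
wrist 411.8292065646196 319.60407699415833 242.52391897398635 [[0.263, -0.965, -0.002, -0.549], [-0.923, -0.252, 0.29, -0.037], [-0.281, -0.075, -0.957, 0.381], [0.0, 0.0, 0.0, 1.0]]
{'time': 0.15, 'q': array([-7.47138386e+01,  5.00489693e+00,  1.00442588e+01,  9.50998281e+01,
        5.77125509e-04,  8.99990047e+01]), 'qd': array([-0.07508275, -0.095253  ,  0.19704731, -0.04227957, -0.05269496,
        0.00169047]), 'joint_efforts': array([ 2.35819471e-04, -5.20761967e+01,  4.65044224e+01,  1.39737720e-02,
        1.20869331e-05, -2.51854942e-06]), 'ee_pos': array([ 0.14496042, -0.53037888,  0.2417304 ]), 'tcp_rot': array([-1.79939534e+02, -5.78175560e-04,  1.52871560e+01]), 'wrist_force': array([-0.18149339,  0.11142761, -0.38620306]), 'torque': array([-0.0522615 , -0.03038388,  0.03605945]), 'opening': 0.08500101966159787}
```

View pics/scene0.png

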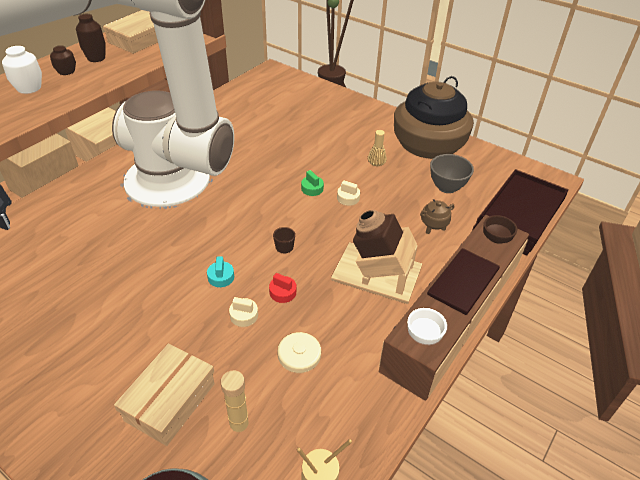

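View pics/side0.png

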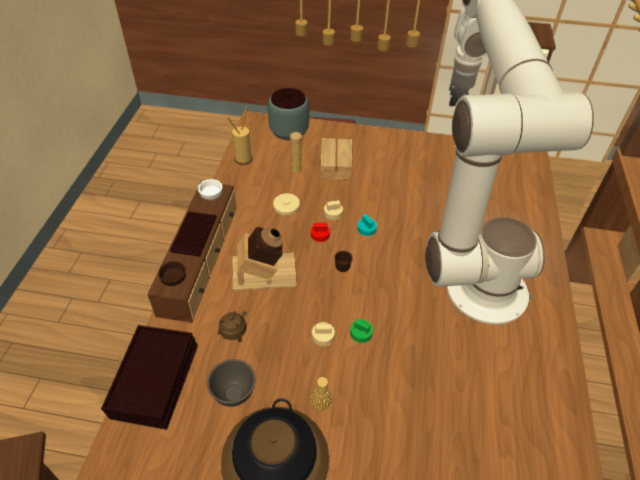

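View pics/wrist0.png

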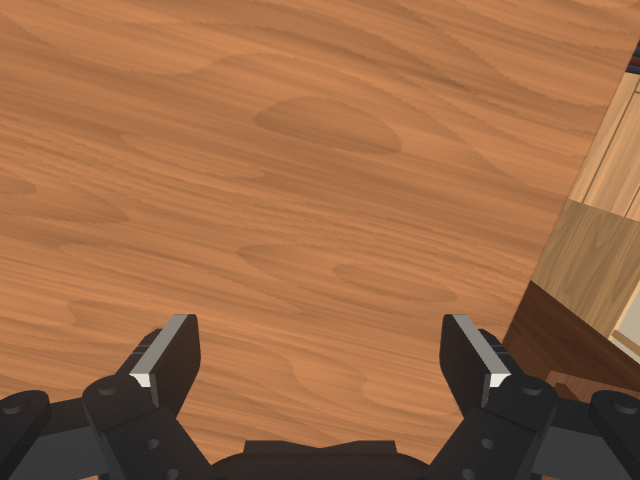

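The scene view shows the boxwood lids at about (348,193) and (243,311), and the caddy mouth at (372,217). The red, turquoise and green lids are decoys.

```bash
cat > h.py <<'E'
from workcell import bot
import numpy as np, cv2
from scipy.spatial.transform import Rotation as Rn
def shot(c,name):
    k=bot.get_calibration(c); p,d=bot.camera(c); cv2.imwrite(f"pics/{name}.png",p); np.save(f"pics/{name}.npy",d)
    np.savez(f"pics/{name}_k.npz",**k); return p,d,k
def cloud(d,k):
    v,u=np.mgrid[0:480,0:640]
    P=np.stack([(u-k["cx"])/k["fx"]*d,(v-k["cy"])/k["fy"]*d,d],-1)
    T=np.linalg.inv(k["camera_from_world"]); return P@T[:3,:3].T+T[:3,3]
def proj(X,k):
    T=k["camera_from_world"]; q=np.asarray(X)@T[:3,:3].T+T[:3,3]
    return np.stack([q[...,0]/q[...,2]*k["fx"]+k["cx"],q[...,1]/q[...,2]*k["fy"]+k["cy"]],-1)
def toolT():
    o=bot.get_obs(); T=np.eye(4); T[:3,:3]=Rn.from_euler("xyz",o["tcp_rot"],degrees=True).as_matrix(); T[:3,3]=o["ee_pos"]; return T,o
E
python3 - <<'E'
from h import *
for c in ["scene","side"]:
    p,d,k=shot(c,c+"1"); C=cloud(d,k)
    for n in ["lid_a","sake_cup","big_lid","incense_burner","scoop_case","tea_whisk","tea_bowl","sweets_box","caddy","stand"]:
        for r in bot.outline_of(n,c):
            if r["confidence"]<.3: continue
            m=r["region"]&(d>0)
            Q=C[m]; print(c,n,round(r["confidence"],2),[int(x) for x in r["extent"]],"mid",np.round((np.percentile(Q,2,0)+np.percentile(Q,98,0))/2,3),"rng",np.round(np.percentile(Q,98,0)-np.percentile(Q,2,0),3), p[m].mean(0).astype(int))
    for n in ["caddy_seat","caddy_lip","lid_a_grip"]:
        for r in bot.place_of(n,c):
            a,b=np.round(r["point"]).astype(int); print(c,n,r["confidence"],(a,b),np.round(C[a,b],3))
E
```

```text
scene lid_a 0.95 [206, 254, 235, 284] mid [ 0.385 -0.182  0.028] rng [0.058 0.057 0.052] [185 192  71]
scene lid_a 0.78 [270, 273, 295, 303] mid [ 0.533 -0.134  0.028] rng [0.053 0.046 0.052] [ 55  58 212]
scene lid_a 0.67 [226, 300, 254, 325] mid [ 0.503 -0.234  0.027] rng [0.06  0.055 0.054] [164 208 225]
scene lid_a 0.67 [337, 183, 360, 207] mid [0.459 0.244 0.027] rng [0.056 0.055 0.055] [156 200 219]
scene lid_a 0.61 [298, 172, 318, 194] mid [0.357 0.214 0.03 ] rng [0.054 0.051 0.049] [ 88 167  69]
scene lid_a 0.48 [351, 210, 399, 261] mid [0.666 0.052 0.139] rng [0.088 0.086 0.084] [51 65 90]
scene sake_cup 0.89 [271, 225, 295, 254] mid [ 0.439 -0.006  0.023] rng [0.051 0.057 0.048] [40 51 73]
scene big_lid 0.75 [279, 333, 319, 373] mid [ 0.665 -0.239  0.015] rng [0.083 0.084 0.024] [189 231 240]
scene big_lid 0.46 [369, 130, 387, 167] mid [0.432 0.431 0.057] rng [0.042 0.036 0.099] [ 98 150 182]
scene incense_burner 0.98 [418, 202, 453, 233] mid [0.705 0.286 0.043] rng [0.062 0.072 0.079] [ 63  86 109]
scene incense_burner 0.74 [337, 182, 360, 206] mid [0.458 0.243 0.028] rng 
[... 2508 characters left out ...]
addy 0.81 [245, 227, 282, 266] mid [0.656 0.066 0.139] rng [0.095 0.074 0.086] [29 48 74]
side stand 0.84 [231, 224, 296, 289] mid [0.665 0.063 0.092] rng [0.178 0.135 0.172] [ 66 110 146]
side caddy_seat 0.74 (np.int64(393), np.int64(232)) [0.653 0.462 0.011]
side caddy_seat 0.69 (np.int64(235), np.int64(273)) [0.631 0.058 0.177]
side caddy_lip 0.94 (np.int64(232), np.int64(277)) [0.624 0.04  0.172]
side lid_a_grip 0.78 (np.int64(204), np.int64(330)) [ 0.509 -0.22   0.055]
side lid_a_grip 0.62 (np.int64(221), np.int64(368)) [ 0.378 -0.171  0.049]
side lid_a_grip 0.58 (np.int64(229), np.int64(323)) [ 0.516 -0.127  0.031]
side lid_a_grip 0.53 (np.int64(333), np.int64(324)) [0.451 0.25  0.022]
```

```bash
python3 - <<'E'
from h import *
for c in ["scene","side"]:
    d=np.load(f"pics/{c}1.npy");k=dict(np.load(f"pics/{c}1_k.npz"));p=cv2.imread(f"pics/{c}1.png");C=cloud(d,k)
    m=(abs(C[...,0]-.67)<.15)&(abs(C[...,1]-.057)<.13)&(C[...,2]>.006)&(C[...,2]<.03)
    r=cv2.minAreaRect((C[m][:,:2]*1000).astype(np.float32)); print(c,"stand",r,np.median(C[m][:,2]))
    for q in [(.502,-.23),(.457,.243)]:
        m=(np.hypot(C[...,0]-q[0],C[...,1]-q[1])<.045)&(C[...,2]>.046)
        X=C[m][:,:2]; print("bar",len(X),X.mean(0), cv2.minAreaRect((X*1000).astype(np.float32)))
        w,V=np.linalg.eigh(np.cov(X.T)); print(np.degrees(np.arctan2(V[1,1],V[0,1])),np.sqrt(w))
        m=(np.hypot(C[...,0]-q[0],C[...,1]-q[1])<.05)&(C[...,2]>.008)
        print(cv2.minEnclosingCircle((C[m][:,:2]*1000).astype(np.float32)))
    # normals of wall planes: caddy points
    if c=="scene":
        cv2.imwrite("pics/crop.png",cv2.resize(p[160:320,300:460],None,fx=3.7,fy=3.7,interpolation=cv2.INTER_CUBIC))
T,o=toolT()
k=bot.get_calibration("wrist"); W=np.linalg.inv(k["camera_from_world"]); print("cam in tool",np.round(np.linalg.inv(T)@W,3).tolist())
E
```

```text
scene stand ((663.8749389648438, 71.36974334716797), (241.94248962402344, 261.3492431640625), 10.288339614868164) 0.012254880974914562
bar 139 [ 0.50393245 -0.2323848 ] ((502.5192565917969, -231.6834259033203), (44.56293869018555, 19.7108097076416), 25.0166015625)
-157.57681553241372 [0.00520336 0.01292804]
((502.7055358886719, -232.0762176513672), 33.05438232421875)
bar 82 [0.45768804 0.24664875] ((457.4124755859375, 246.70816040039062), (41.359012603759766, 19.817581176757812), 5.099490165710449)
-168.9817955923732 [0.00560618 0.01261235]
((459.3873291015625, 246.4888458251953), 34.988365173339844)
side stand ((670.9332275390625, 57.84302520751953), (298.7821960449219, 258.6629943847656), 0.3979475498199463) 0.012411883349232378
bar 64 [ 0.49857028 -0.23075226] ((498.16259765625, -230.2495574951172), (44.332672119140625, 20.272214889526367), 24.028839111328125)
-154.73901117295844 [0.00612979 0.01310374]
((507.6559753417969, -230.1025390625), 44.65492630004883)
bar 93 [0.45336358 0.24879332] ((453.4674377441406, 247.5231170654297), (40.95616149902344, 19.9294376373291), 10.830452919006348)
-170.07343544018312 [0.00521263 0.0125247 ]
((462.70184326171875, 239.5105743408203), 43.662933349609375)
cam in tool [[-0.001, -0.957, -0.29, 0.075], [1.0, -0.0, -0.001, 0.0], [0.001, -0.29, 0.957, -0.132], [0.0, 0.0, 0.0, 1.0]]
```

View pics/crop.png

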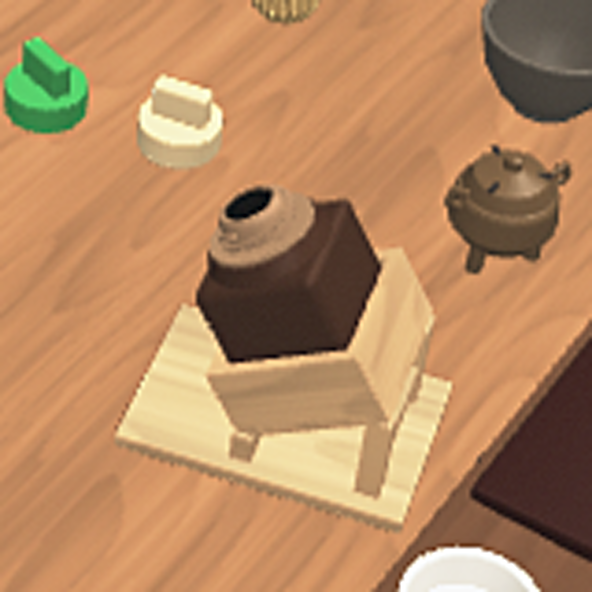

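```bash
python3 - <<'E'
from h import *
for c in ["scene","side"]:
    d=np.load(f"pics/{c}1.npy");k=dict(np.load(f"pics/{c}1_k.npz"));p=cv2.imread(f"pics/{c}1.png");C=cloud(d,k)
    hsv=cv2.cvtColor(p,cv2.COLOR_BGR2HSV)
    m=(abs(C[...,0]-.67)<.13)&(abs(C[...,1]-.057)<.09)&(C[...,2]>.008)&(C[...,2]<.02)
    m=m.astype(np.uint8); m=cv2.morphologyEx(m,cv2.MORPH_OPEN,np.ones((3,3),np.uint8))
    n,l,s,ce=cv2.connectedComponentsWithStats(m); i=1+s[1:,4].argmax()
    X=C[l==i][:,:2]
    print(c,len(X),cv2.minAreaRect((X*1000).astype(np.float32)),X.min(0),X.max(0))
E
```

```text
scene 1686 ((669.7330322265625, 57.30855941772461), (191.51913452148438, 135.0230712890625), 15.62394905090332) [ 0.56284412 -0.02541522] [0.77629009 0.14605216]
side 472 ((609.1970825195312, 44.01168441772461), (70.82327270507812, 128.49765014648438), 14.289772987365723) [ 0.56021413 -0.02236056] [0.63687966 0.10610008]
```

```bash
cat >> h.py <<'E'
def tool_from(p,z,x):
    z=np.array(z,float);z/=np.linalg.norm(z);x=np.array(x,float);x-=z*(x@z);x/=np.linalg.norm(x)
    T=np.eye(4);T[:3,:3]=np.stack([x,np.cross(z,x),z],1);T[:3,3]=p;return T
def down(p,yaw): 
    a=np.radians(yaw); return tool_from(p,[0,0,-1],[np.cos(a),np.sin(a),0])
def caddyR(psi,lean=30):
    return Rn.from_euler("zy",[psi,-lean],degrees=True) .as_matrix() if False else Rn.from_euler("ZY",[psi,-lean],degrees=True).as_matrix()
def delta(T0,Tg):
    D=np.linalg.inv(T0)@Tg; return np.round(np.r_[D[:3,3],Rn.from_matrix(D[:3,:3]).as_rotvec(degrees=True)],4)
E
python3 - <<'E'
from h import *
R=caddyR(15); print(R.round(3))
T,o=toolT(); 
mid=down([.45,-.25,.3],105)
g=tool_from([.572,.028,.275],-R[:,2],-R[:,0])
print(delta(T,mid),delta(mid,g))
E
```

```text
[[ 0.837 -0.259 -0.483]
 [ 0.224  0.966 -0.129]
 [ 0.5    0.     0.866]]
[ 3.68200e-01 -1.90200e-01 -5.77000e-02 -7.00000e-04  9.00000e-04
 -8.97113e+01] [ 2.37000e-01  1.89800e-01  2.50000e-02 -2.35131e+01 -2.35131e+01
 -8.77519e+01]
```

{"fn": "play_rows", "kwargs": {
  "targets": [
    {"x": 0.368, "y": -0.19, "z": -0.058, "wz": -90, "fingers": 1},
    {"x": 0.368, "y": -0.19, "z": -0.058, "wz": -90, "fingers": 1},
    {"x": 0.368, "y": -0.19, "z": -0.058, "wz": -90, "fingers": 1},
    {"x": 0.368, "y": -0.19, "z": -0.058, "wz": -90, "fingers": 1},
    {"x": 0.368, "y": -0.19, "z": -0.058, "wz": -90, "fingers": 1},
    {"x": 0.368, "y": -0.19, "z": -0.058, "wz": -90, "fingers": 1},
    {"x": 0.368, "y": -0.19, "z": -0.058, "wz": -90, "fingers": 1},
    {"x": 0.368, "y": -0.19, "z": -0.058, "wz": -90, "fingers": 1},
    {"x": 0.368, "y": -0.19, "z": -0.058, "wz": -90, "fingers": 1},
    {"x": 0.368, "y": -0.19, "z": -0.058, "wz": -90, "fingers": 1},
    {"x": 0.368, "y": -0.19, "z": -0.058, "wz": -90, "fingers": 1},
    {"x": 0.368, "y": -0.19, "z": -0.058, "wz": -90, "fingers": 1},
    {"x": 0.368, "y": -0.19, "z": -0.058, "wz": -90, "fingers": 1}
  ]
}}

```text
$.targets[0]: bad value
```

{"fn": "play_rows", "kwargs": {
  "targets": [
    {"x": 0.237, "y": 0.19, "z": 0.025, "wx": -23.5, "wy": -23.5, "wz": -87.75, "fingers": 1},
    {"x": 0.237, "y": 0.19, "z": 0.025, "wx": -23.5, "wy": -23.5, "wz": -87.75, "fingers": 1},
    {"x": 0.237, "y": 0.19, "z": 0.025, "wx": -23.5, "wy": -23.5, "wz": -87.75, "fingers": 1},
    {"x": 0.237, "y": 0.19, "z": 0.025, "wx": -23.5, "wy": -23.5, "wz": -87.75, "fingers": 1},
    {"x": 0.237, "y": 0.19, "z": 0.025, "wx": -23.5, "wy": -23.5, "wz": -87.75, "fingers": 1},
    {"x": 0.237, "y": 0.19, "z": 0.025, "wx": -23.5, "wy": -23.5, "wz": -87.75, "fingers": 1},
    {"x": 0.237, "y": 0.19, "z": 0.025, "wx": -23.5, "wy": -23.5, "wz": -87.75, "fingers": 1},
    {"x": 0.237, "y": 0.19, "z": 0.025, "wx": -23.5, "wy": -23.5, "wz": -87.75, "fingers": 1},
    {"x": 0.237, "y": 0.19, "z": 0.025, "wx": -23.5, "wy": -23.5, "wz": -87.75, "fingers": 1},
    {"x": 0.237, "y": 0.19, "z": 0.025, "wx": -23.5, "wy": -23.5, "wz": -87.75, "fingers": 1},
    {"x": 0.237, "y": 0.19, "z": 0.025, "wx": -23.5, "wy": -23.5, "wz": -87.75, "fingers": 1},
    {"x": 0.237, "y": 0.19, "z": 0.025, "wx": -23.5, "wy": -23.5, "wz": -87.75, "fingers": 1},
    {"x": 0.237, "y": 0.19, "z": 0.025, "wx": -23.5, "wy": -23.5, "wz": -87.75, "fingers": 1},
    {"x": 0.237, "y": 0.19, "z": 0.025, "wx": -23.5, "wy": -23.5, "wz": -87.75, "fingers": 1},
    {"x": 0.237, "y": 0.19, "z": 0.025, "wx": -23.5, "wy": -23.5, "wz": -87.75, "fingers": 1},
    {"x": 0.237, "y": 0.19, "z": 0.025, "wx": -23.5, "wy": -23.5, "wz": -87.75, "fingers": 1}
  ]
}}

```text
time: 2.88
ee_pos: [0.4236, -0.6514, 0.2176]
tcp_rot: [179.9, 29.9, 105.0]
wrist_force: [0.0, 0.6, -0.7]
opening: 0.0856
```

```bash
python3 - <<'E'
from h import *
T,o=toolT(); print(o["time"],o["q"].round(1),o["ee_pos"],o["tcp_rot"],o["wrist_force"],T[:3,2])
p,d,k=shot("wrist","wcad"); C=cloud(d,k)
print(C[200:300:20,320].round(3), d[240,320])
E
```

```text
2.8833 [-53.3   8.2   4.9  58.5 -10.6  19. ] [ 0.42364973 -0.65138375  0.21758288] [179.90813208  29.94776035 105.02162156] [ 0.01435044  0.62775767 -0.65661645] [ 0.1309355  -0.48173503 -0.86647981]
[[ 0.558 -1.141 -0.44 ]
 [ 0.575 -1.202 -0.439]
 [ 0.595 -1.275 -0.443]
 [ 0.614 -1.348 -0.439]
 [ 0.714 -1.715 -0.667]] 1.0712763
```

View pics/wcad.png

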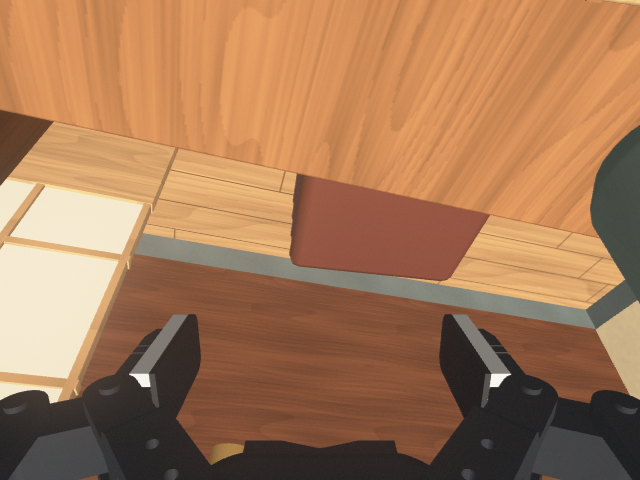

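The first move was refused because a row lacked `wx`/`wy`, so the second ran from the start pose. It touched nothing. I'll recompute from here and send one call at a time.

```bash
python3 - <<'E'
from h import *
R=caddyR(15); T,o=toolT()
g=tool_from([.572,.028,.275],-R[:,2],-R[:,0])
print(delta(T,g))
m=tool_from([.5,-.3,.28],T[:3,2]-R[:,2],T[:3,0]-R[:,0]); print(delta(T,m))
E
```

```text
[ 5.06500e-01  3.20100e-01 -3.57700e-01 -4.48706e+01  1.67000e-02
 -7.78987e+01]
[  0.2458   0.1652  -0.2135 -19.759    7.368  -40.4098]
```

{"fn": "play_rows", "kwargs": {
  "targets": [
    {"x": 0.5065, "y": 0.32, "z": -0.3577, "wx": -44.87, "wy": 0, "wz": -77.9, "fingers": 1},
    {"x": 0.5065, "y": 0.32, "z": -0.3577, "wx": -44.87, "wy": 0, "wz": -77.9, "fingers": 1},
    {"x": 0.5065, "y": 0.32, "z": -0.3577, "wx": -44.87, "wy": 0, "wz": -77.9, "fingers": 1},
    {"x": 0.5065, "y": 0.32, "z": -0.3577, "wx": -44.87, "wy": 0, "wz": -77.9, "fingers": 1},
    {"x": 0.5065, "y": 0.32, "z": -0.3577, "wx": -44.87, "wy": 0, "wz": -77.9, "fingers": 1},
    {"x": 0.5065, "y": 0.32, "z": -0.3577, "wx": -44.87, "wy": 0, "wz": -77.9, "fingers": 1},
    {"x": 0.5065, "y": 0.32, "z": -0.3577, "wx": -44.87, "wy": 0, "wz": -77.9, "fingers": 1},
    {"x": 0.5065, "y": 0.32, "z": -0.3577, "wx": -44.87, "wy": 0, "wz": -77.9, "fingers": 1},
    {"x": 0.5065, "y": 0.32, "z": -0.3577, "wx": -44.87, "wy": 0, "wz": -77.9, "fingers": 1},
    {"x": 0.5065, "y": 0.32, "z": -0.3577, "wx": -44.87, "wy": 0, "wz": -77.9, "fingers": 1},
    {"x": 0.5065, "y": 0.32, "z": -0.3577, "wx": -44.87, "wy": 0, "wz": -77.9, "fingers": 1},
    {"x": 0.5065, "y": 0.32, "z": -0.3577, "wx": -44.87, "wy": 0, "wz": -77.9, "fingers": 1},
    {"x": 0.5065, "y": 0.32, "z": -0.3577, "wx": -44.87, "wy": 0, "wz": -77.9, "fingers": 1},
    {"x": 0.5065, "y": 0.32, "z": -0.3577, "wx": -44.87, "wy": 0, "wz": -77.9, "fingers": 1},
    {"x": 0.5065, "y": 0.32, "z": -0.3577, "wx": -44.87, "wy": 0, "wz": -77.9, "fingers": 1},
    {"x": 0.5065, "y": 0.32, "z": -0.3577, "wx": -44.87, "wy": 0, "wz": -77.9, "fingers": 1},
    {"x": 0.5065, "y": 0.32, "z": -0.3577, "wx": -44.87, "wy": 0, "wz": -77.9, "fingers": 1},
    {"x": 0.5065, "y": 0.32, "z": -0.3577, "wx": -44.87, "wy": 0, "wz": -77.9, "fingers": 1}
  ]
}}

```text
time: 4.43
ee_pos: [0.5706, 0.0336, 0.2752]
tcp_rot: [179.9, 30.0, -164.7]
wrist_force: [-0.3, 0.3, 0.8]
opening: 0.0853
```

```bash
python3 - <<'E'
from h import *
T,o=toolT(); print(o["time"],o["q"].round(1),o["ee_pos"],o["tcp_rot"],o["wrist_force"],T[:3,2])
p,d,k=shot("wrist","wcad2"); C=cloud(d,k)
print(d[240,320])
E
```

```text
4.4333 [ -0.4 -20.1 -14.8  66.3   7.8 -13.7] [0.57057524 0.03359734 0.27520368] [ 179.92591282   29.99199941 -164.68966442] [-0.29207254  0.33653414  0.84509484] [ 0.48179643  0.13323865 -0.86609449]
0.26099455
```

View pics/wcad2.png

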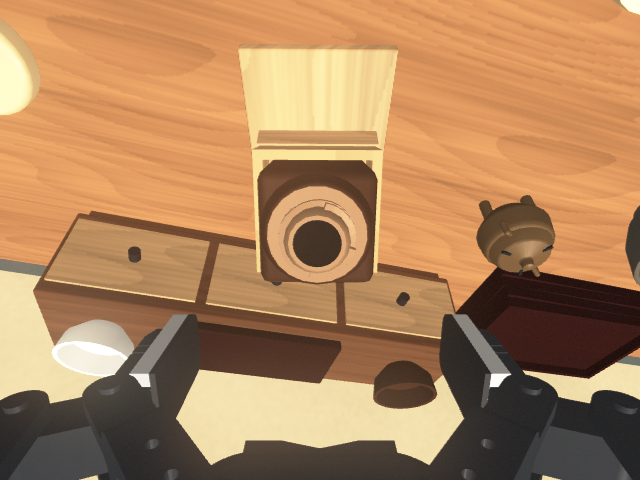

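The caddy's neck is well centred, with the mouth at about (317,243) and its seat ring around it. I'll fit the axis, seat and lip.

```bash
python3 - <<'E'
from h import *
from scipy.optimize import least_squares
T,o=toolT(); print(o["ee_pos"])
d=np.load("pics/wcad2.npy");k=dict(np.load("pics/wcad2_k.npz"));C=cloud(d,k);p=cv2.imread("pics/wcad2.png")
cv2.imwrite("pics/wc2.png",cv2.resize(p[140:300,240:400],None,fx=3.7,fy=3.7,interpolation=cv2.INTER_CUBIC))
R=caddyR(15); 
# coords in nominal caddy frame
Q=C@R
m=np.zeros((480,640),bool);m[140:300,240:400]=True
q0=C[243,317]; 
h=Q[m][:,2]; hist,e=np.histogram(h,bins=np.arange(.2,.33,.001)); print([(round(e[i],3),hist[i]) for i in range(len(hist)) if hist[i]>120])
E
```

```text
[0.57015253 0.03164889 0.27471726]
[]
```

View pics/wc2.png

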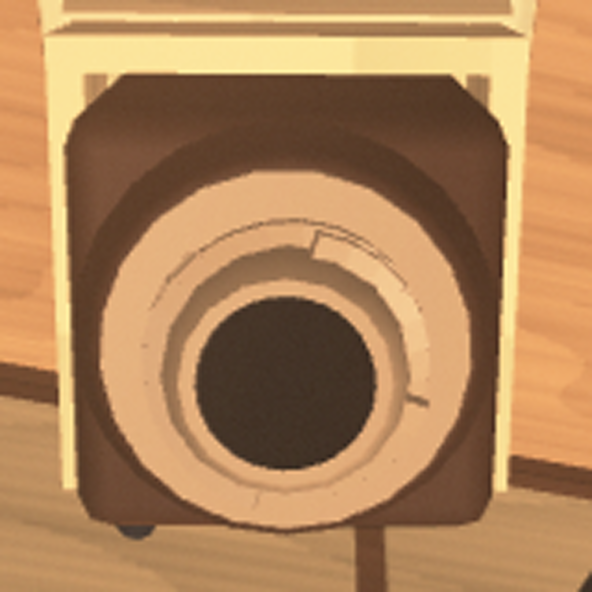

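```bash
cat > fitc.py <<'E'
from h import *
T,o=toolT(); print(o["ee_pos"],np.abs(o["qd"]).max())
p,d,k=shot("wrist","wcad3"); C=cloud(d,k)
print(toolT()[1]["ee_pos"])
psi=15.
m=np.zeros((480,640),bool);m[150:300,240:400]=True
hsv=cv2.cvtColor(p,cv2.COLOR_BGR2HSV)
R=caddyR(psi)
Q=C@R; h=Q[m][:,2]; hist,e=np.histogram(h,bins=np.arange(-.4,.1,.001)); print([(round(e[i],3),int(hist[i])) for i in range(len(hist)) if hist[i]>100])
E
python3 fitc.py
```

```text
[0.57015253 0.03164889 0.27471726] 3.849301827843431
[0.56992542 0.03007754 0.27432705]
[(np.float64(-0.369), 110), (np.float64(-0.367), 109), (np.float64(-0.366), 110), (np.float64(-0.365), 104), (np.float64(-0.363), 119), (np.float64(-0.36), 108), (np.float64(-0.355), 106), (np.float64(-0.353), 117), (np.float64(-0.351), 117), (np.float64(-0.349), 110), (np.float64(-0.348), 111), (np.float64(-0.347), 103), (np.float64(-0.346), 120), (np.float64(-0.345), 105), (np.float64(-0.344), 122), (np.float64(-0.343), 117), (np.float64(-0.342), 106), (np.float64(-0.341), 118), (np.float64(-0.34), 129), (np.float64(-0.339), 124), (np.float64(-0.338), 116), (np.float64(-0.337), 110), (np.float64(-0.336), 120), (np.float64(-0.246), 119), (np.float64(-0.245), 712), (np.float64(-0.244), 1200), (np.float64(-0.243), 392), (np.float64(-0.198), 117), (np.float64(-0.197), 164), (np.float64(-0.196), 165), (np.float64(-0.195), 159), (np.float64(-0.194), 275), (np.float64(-0.193), 601), (np.float64(-0.192), 796), (np.float64(-0.191), 622), (np.float64(-0.19), 247), (np.float64(-0.189), 165), (np.float64(-0.188), 159), (np.float64(-0.187), 159), (np.float64(-0.186), 144), (np.float64(-0.185), 171), (np.float64(-0.184), 163), (np.float64(-0.183), 158), (np.float64(-0.182), 304), (np.float64(-0.181), 442), (np.float64(-0.18), 320), (np.float64(-0.179), 122), (np.float64(-0.178), 816), (np.float64(-0.177), 1484), (np.float64(-0.176), 433), (np.float64(-0.171), 137), (np.float64(-0.17), 157), (np.float64(-0.169), 146), (np.float64(-0.168), 192), (np.float64(-0.167), 158), (np.float64(-0.166), 194), (np.float64(-0.165), 175), (np.float64(-0.164), 143), (np.float64(-0.163), 149), (np.float64(-0.162), 184), (np.float64(-0.161), 210), (np.float64(-0.16), 564), (np.float64(-0.159), 1412), (np.float64(-0.158), 694), (np.float64(0.09), 102)]
```

```bash
cat > fitc.py <<'E'
from h import *
for i in range(3):
    T,o=toolT(); bot.camera("wrist")
print(o["ee_pos"],o["tcp_rot"],np.abs(o["qd"]).max())
p,d,k=shot("wrist","wcad4"); C=cloud(d,k)
m=np.zeros((480,640),bool);m[150:300,240:400]=True
R=caddyR(15); Q=C@R
def plane(h0,tol,extra=None):
    mm=m&(abs(Q[...,2]-h0)<tol)
    if extra is not None: mm&=extra
    P=C[mm]
    for _ in range(4):
        c=P.mean(0);n=np.linalg.svd(P-c,full_matrices=False)[2][2]; n*=np.sign(n[2]); r=(P-c)@n; P=P[abs(r)<.001]
    return c,n,len(P),r.std(),mm
for h0 in(-.1773,-.1588,-.2444):
    c,n,N,s,mm=plane(h0,.0025)
    print(h0,N,s.round(5),"n",n.round(4),"lean",np.degrees(np.arccos(n[2])).round(2),"psi",np.degrees(np.arctan2(-n[1],-n[0])).round(2),"h",(c@n).round(4))
# lip ring / seat ring: circles in pixel contours -> intersect rays with planes
def ray_plane(uv,h0,n):
    Tw=np.linalg.inv(k["camera_from_world"]); u=np.array(uv,float).reshape(-1,2)
    dr=np.c_[(u[:,0]-k["cx"])/k["fx"],(u[:,1]-k["cy"])/k["fy"],np.ones(len(u))]@Tw[:3,:3].T
    t=(h0-Tw[:3,3]@n)/(dr@n); return Tw[:3,3]+t[:,None]*dr
def circ(P):
    q=(P@R)[:,:2]; 
    for _ in range(4):
        A=np.c_[2*q,np.ones(len(q))]; s=np.linalg.lstsq(A,(q**2).sum(1),rcond=None)[0]; r=np.sqrt(s[2]+s[:2]@s[:2]); e=np.hypot(*(q-s[:2]).T)-r; q=q[abs(e)<2*e.std()+1e-5]
    return s[:2],r,e.std()
g=cv2.cvtColor(p,cv2.COLOR_BGR2GRAY)
hole=((g<75)&m).astype(np.uint8); n_,l,st,ce=cv2.connectedComponentsWithStats(hole)
i=l[243,317] or l[240,317]; print("hole",st[i],ce[i])
cn=max(cv2.findContours((l==i).astype(np.uint8),cv2.RETR_EXTERNAL,cv2.CHAIN_APPROX_NONE)[0],key=len)[:,0]
n=R[:,2]
c1,r1,e1=circ(ray_plane(cn,-.1588,n)); print("hole circ",c1,r1,e1)
# seat disk: pale (unglazed) blob
hsv=cv2.cvtColor(p,cv2.COLOR_BGR2HSV)
mm=m&(abs(Q[...,2]+.1773)<.0025); n2,l2,s2,ce2=cv2.connectedComponentsWithStats(mm.astype(np.uint8)); j=1+s2[1:,4].argmax()
cn=max(cv2.findContours((l2==j).astype(np.uint8),cv2.RETR_EXTERNAL,cv2.CHAIN_APPROX_NONE)[0],key=len)[:,0]
c2,r2,e2=circ(ray_plane(cn,-.1773,n)); print("seat circ",c2,r2,e2)
mm=m&(abs(Q[...,2]+.1588)<.002);P=C[mm]; q=(P@R)[:,:2]; rr=np.hypot(*(q-c1).T); print("lip radii",np.percentile(rr,[2,50,98]))
print("seat world from hole/seat",R@np.r_[c1,-.1773],R@np.r_[c2,-.1773])
# yaw from caddy square flat -.192/-.2444 (cradle top)
mm=m&(abs(Q[...,2]+.2444)<.002); P=(C[mm]@R)[:,:2]; print("cradle rect",cv2.minAreaRect((P*1000).astype(np.float32)))
mm=(abs(Q[...,2]+.181)>-1)&(abs(C[...,2]-.012)<.005)&(abs(C[...,0]-.6)<.15)&(abs(C[...,1]-.05)<.12); print("foot",cv2.minAreaRect((C[mm][:,:2]*1000).astype(np.float32)))
E
python3 fitc.py
```

```text
[0.56975362 0.02815398 0.27400773] [-179.98089841   29.89678016 -164.88118224] 1.289074023336457
-0.1773 2276 0.00046 n [-0.484  -0.1291  0.8655] lean 30.06 psi 14.93 h -0.1774
-0.1588 2183 0.00048 n [-0.4876 -0.1325  0.8629] lean 30.35 psi 15.2 h -0.1621
-0.2444 2007 0.0005 n [-0.4846 -0.1288  0.8652] lean 30.09 psi 14.88 h -0.2448
hole [ 303  225   48   46 1727] [326.10828025 247.45107122]
hole circ [ 0.62559504 -0.11647407] 0.014981071960224777 0.00016444433795818084
seat circ [ 0.62518527 -0.11654759] 0.03412147303382755 0.000490023179425239
lip radii [0.0027169  0.01388604 0.01973037]
seat world from hole/seat [0.63909548 0.05066229 0.15925122] [0.63877173 0.05049943 0.15904633]
cradle rect ((625.900634765625, -116.64030456542969), (104.17887878417969, 104.91754150390625), 89.84947204589844)
foot ((634.0359497070312, 49.38392639160156), (120.2744140625, 130.30455017089844), 14.97180461883545)
```

```bash
python3 - <<'E'
from h import *
T,o=toolT(); g=down([.502,-.231,.19],204); print(delta(T,g))
E
```

```text
[ 1.56700e-01 -2.32000e-01  6.80000e-03 -2.36190e+00  2.98501e+01
 -8.74040e+00]
```

{"fn": "play_rows", "kwargs": {
  "targets": [
    {"x": 0.1567, "y": -0.232, "z": 0.0068, "wx": -2.36, "wy": 29.85, "wz": -8.74, "fingers": 1},
    {"x": 0.1567, "y": -0.232, "z": 0.0068, "wx": -2.36, "wy": 29.85, "wz": -8.74, "fingers": 1},
    {"x": 0.1567, "y": -0.232, "z": 0.0068, "wx": -2.36, "wy": 29.85, "wz": -8.74, "fingers": 1},
    {"x": 0.1567, "y": -0.232, "z": 0.0068, "wx": -2.36, "wy": 29.85, "wz": -8.74, "fingers": 1},
    {"x": 0.1567, "y": -0.232, "z": 0.0068, "wx": -2.36, "wy": 29.85, "wz": -8.74, "fingers": 1},
    {"x": 0.1567, "y": -0.232, "z": 0.0068, "wx": -2.36, "wy": 29.85, "wz": -8.74, "fingers": 1},
    {"x": 0.1567, "y": -0.232, "z": 0.0068, "wx": -2.36, "wy": 29.85, "wz": -8.74, "fingers": 1},
    {"x": 0.1567, "y": -0.232, "z": 0.0068, "wx": -2.36, "wy": 29.85, "wz": -8.74, "fingers": 1},
    {"x": 0.1567, "y": -0.232, "z": 0.0068, "wx": -2.36, "wy": 29.85, "wz": -8.74, "fingers": 1},
    {"x": 0.1567, "y": -0.232, "z": 0.0068, "wx": -2.36, "wy": 29.85, "wz": -8.74, "fingers": 1},
    {"x": 0.1567, "y": -0.232, "z": 0.0068, "wx": -2.36, "wy": 29.85, "wz": -8.74, "fingers": 1},
    {"x": 0.1567, "y": -0.232, "z": 0.0068, "wx": -2.36, "wy": 29.85, "wz": -8.74, "fingers": 1}
  ]
}}

```text
time: 5.73
ee_pos: [0.503, -0.2294, 0.1908]
tcp_rot: [-179.9, 0.1, -155.8]
wrist_force: [-0.2, 0.7, -0.3]
opening: 0.0857
```

```bash
cat > fitl.py <<'E'
from h import *
import sys
name=sys.argv[1]; x0,y0=float(sys.argv[2]),float(sys.argv[3])
for i in range(2): bot.camera("wrist")
T,o=toolT(); print(o["time"],o["ee_pos"],o["tcp_rot"],o["q"].round(1),np.abs(o["qd"]).max())
p,d,k=shot("wrist",name); C=cloud(d,k)
n=np.hypot(C[...,0]-x0,C[...,1]-y0)<.045
m=n&(C[...,2]>.047); P=C[m]; r=cv2.minAreaRect((P[:,:2]*1000).astype(np.float32)); print("bar",len(P),r,np.median(P[:,2]))
w,V=np.linalg.eigh(np.cov(P[:,:2].T)); print("pca yaw",np.degrees(np.arctan2(V[1,1],V[0,1])),P[:,:2].mean(0))
m=n&(abs(C[...,2]-.024)<.003); P=C[m]; print("top",np.median(P[:,2]),cv2.minEnclosingCircle((P[:,:2]*1000).astype(np.float32)))
if len(sys.argv)>4:
    g=down([r[0][0]/1000,r[0][1]/1000,.11],float(sys.argv[4])); print(delta(T,g))
E
python3 fitl.py wl1 .502 -.2315 204
```

```text
5.8333 [ 0.50298425 -0.22928613  0.19060933] [-1.79942538e+02  6.27660779e-02 -1.55803046e+02] [-24.5   4.5   3.8  89.3   0.  -48.7] 0.19263421101604178
bar 27309 ((501.02020263671875, -231.1152801513672), (44.908782958984375, 88.26739501953125), 33.74427032470703) 0.2582352941807892
pca yaw 115.36747084874524 [ 0.49447736 -0.23721156]
top 0.02456278817480745 ((501.642578125, -231.95521545410156), 31.509668350219727)
[ 0.0026 -0.0008  0.0806 -0.0574  0.0629  0.1969]
```

View pics/wl1.png

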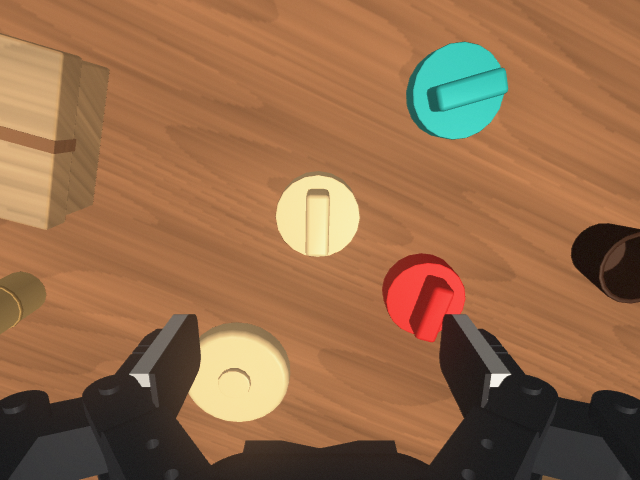

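```bash
sed -i 's/(C\[...,2\]>.047)/(C[...,2]>.047)\&(C[...,2]<.06)/' fitl.py; sed -i 's/,.11\],float/,.045],float/' fitl.py; python3 fitl.py wl1b .502 -.2315 204
```

```text
5.9833 [ 0.50287264 -0.22949685  0.19032096] [-1.79959799e+02  4.60018951e-02 -1.55821827e+02] [-24.5   4.5   3.8  89.2   0.  -48.7] 0.1975477692162855
bar 1437 ((501.1681213378906, -231.88401794433594), (43.5982780456543, 15.664669036865234), 23.588157653808594) 0.052331542916903395
pca yaw -156.7124568289183 [ 0.50033483 -0.23241613]
top 0.024546028423621302 ((501.6701965332031, -231.88734436035156), 31.45941925048828)
[ 0.0026 -0.0014  0.1453 -0.0401  0.0461  0.1782]
```

```bash
python3 - <<'E'
from h import *
T,o=toolT(); g=down([.5015,-.2319,.040],203.5); print(delta(T,g))
E
```

```text
[ 0.0022 -0.0015  0.1502 -0.0323  0.0359  0.6727]
```

{"fn": "play_rows", "kwargs": {
  "targets": [
    {"x": 0.0022, "y": -0.0015, "z": 0.04, "wx": 0, "wy": 0, "wz": 0.67, "fingers": 0},
    {"x": 0.0022, "y": -0.0015, "z": 0.08, "wx": 0, "wy": 0, "wz": 0.67, "fingers": 0},
    {"x": 0.0022, "y": -0.0015, "z": 0.11, "wx": 0, "wy": 0, "wz": 0.67, "fingers": 0},
    {"x": 0.0022, "y": -0.0015, "z": 0.13, "wx": 0, "wy": 0, "wz": 0.67, "fingers": 0},
    {"x": 0.0022, "y": -0.0015, "z": 0.14, "wx": 0, "wy": 0, "wz": 0.67, "fingers": 0},
    {"x": 0.0022, "y": -0.0015, "z": 0.15, "wx": 0, "wy": 0, "wz": 0.67, "fingers": 0},
    {"x": 0.0022, "y": -0.0015, "z": 0.15, "wx": 0, "wy": 0, "wz": 0.67, "fingers": 0},
    {"x": 0.0022, "y": -0.0015, "z": 0.15, "wx": 0, "wy": 0, "wz": 0.67, "fingers": 0}
  ]
}}

```text
time: 6.7
ee_pos: [0.5018, -0.2324, 0.0409]
tcp_rot: [-179.9, 0.1, -156.5]
wrist_force: [0.4, 0.2, 0.4]
opening: 0.0428
```

```bash
python3 - <<'E'
from h import *
T,o=toolT(); print(o); p,d,k=shot("wrist","wl1c"); print(delta(T,down([.5015,-.2319,.040],203.5)))
E
```

```text
{'time': 6.7, 'q': array([-2.48550909e+01,  6.28095940e+00, -1.08540375e+01,  7.27787992e+01,
        6.98238388e-03, -4.83228810e+01]), 'qd': array([-9.68407972e-02, -6.16112005e-01,  9.20771829e-01,  3.09959076e-01,
       -1.61683479e-02, -1.40267272e-04]), 'joint_efforts': array([ 1.56917365e-02, -5.12909675e+01,  4.42490673e+01, -1.44058806e-01,
        5.67367424e-04,  3.30328485e-04]), 'ee_pos': array([ 0.50178994, -0.23240845,  0.04092544]), 'tcp_rot': array([-1.79940257e+02,  6.25349034e-02, -1.56532172e+02]), 'wrist_force': array([0.4058897 , 0.19061657, 0.41599746]), 'torque': array([-0.01983137, -0.02717825,  0.02398318]), 'opening': 0.042823142209958615}
[ 0.0001  0.0006  0.0009 -0.0598  0.0625 -0.0322]
```

View pics/wl1c.png

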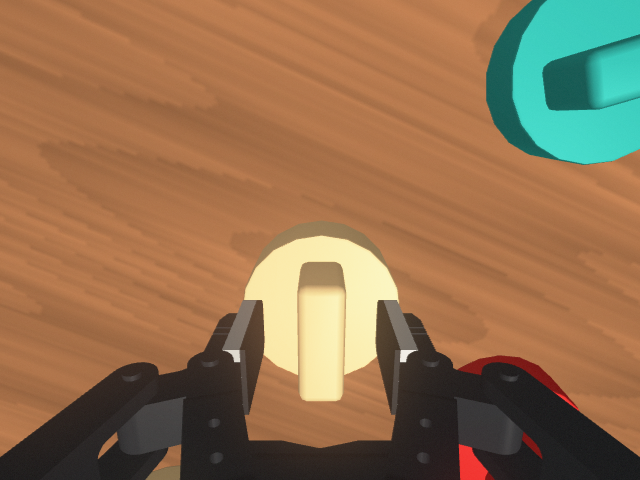

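{"fn": "play_rows", "kwargs": {
  "grip_force": 70,
  "targets": [
    {"x": 0, "y": 0, "z": 0, "wx": 0, "wy": 0, "wz": 0, "fingers": -1},
    {"x": 0, "y": 0, "z": 0, "wx": 0, "wy": 0, "wz": 0, "fingers": -1},
    {"x": 0, "y": 0, "z": 0, "wx": 0, "wy": 0, "wz": 0, "fingers": -1},
    {"x": 0, "y": 0, "z": 0, "wx": 0, "wy": 0, "wz": 0, "fingers": -1},
    {"x": 0, "y": 0, "z": 0, "wx": 0, "wy": 0, "wz": 0, "fingers": -1},
    {"x": 0, "y": 0, "z": 0, "wx": 0, "wy": 0, "wz": 0, "fingers": -1}
  ]
}}

```text
time: 7.25
ee_pos: [0.5021, -0.2327, 0.0415]
tcp_rot: [-179.9, 0.1, -156.5]
wrist_force: [-0.7, -0.4, 6.8]
opening: 0.0146
```

```bash
python3 - <<'E'
from h import *
p,d,k=shot("wrist","wl1d"); T,o=toolT(); print(o["ee_pos"],o["tcp_rot"],o["opening"],o["wrist_force"])
R=caddyR(15); seat=R@[.6254,-.1165,-.1773]; print(seat)
# TCP 40.5mm above rim
for off in (.06,.03):
    g=tool_from(seat+R[:,2]*(.0405+off),-R[:,2],-R[:,0]); print(off,delta(T,g))
print(delta(T,down([.5,-.2,.25],203.5)))
E
```

```text
[ 0.50209177 -0.23262674  0.04144229] [-1.79879163e+02  1.17277651e-01 -1.56537835e+02] 0.014523905505099882 [-0.46466672 -0.05268589  6.29728028]
[0.63893904 0.05059352 0.1591537 ]
0.06 [ -0.189    0.2123  -0.2048   2.1057 -29.819    8.2962]
0.03 [ -0.2038   0.2101  -0.1788   2.1057 -29.819    8.2962]
[-0.0115  0.0303 -0.2086 -0.1209  0.1172 -0.038 ]
```

View pics/wl1d.png

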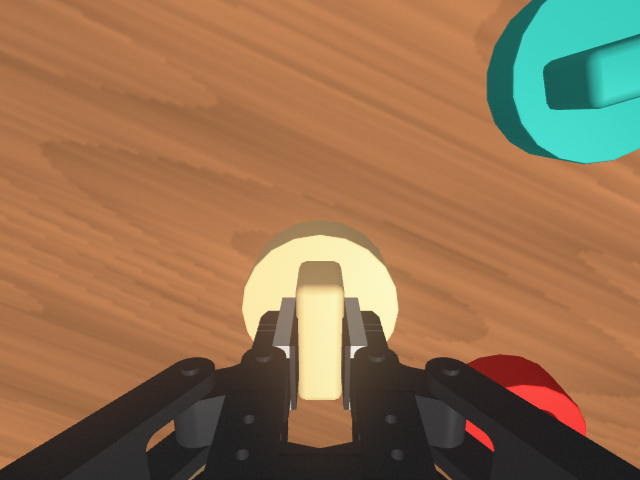

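{"fn": "play_rows", "kwargs": {
  "targets": [
    {"x": 0, "y": 0, "z": -0.01, "wx": 0, "wy": 0, "wz": 0, "fingers": -1},
    {"x": 0, "y": 0, "z": -0.04, "wx": 0, "wy": 0, "wz": 0, "fingers": -1},
    {"x": 0, "y": 0, "z": -0.08, "wx": 0, "wy": 0, "wz": 0, "fingers": -1},
    {"x": 0, "y": 0.01, "z": -0.12, "wx": 0, "wy": 0, "wz": 0, "fingers": -1},
    {"x": 0, "y": 0.02, "z": -0.16, "wx": 0, "wy": 0, "wz": 0, "fingers": -1},
    {"x": 0, "y": 0.03, "z": -0.2, "wx": 0, "wy": 0, "wz": 0, "fingers": -1},
    {"x": 0, "y": 0.03, "z": -0.2, "wx": 0, "wy": 0, "wz": 0, "fingers": -1}
  ]
}}

```text
time: 7.88
ee_pos: [0.4902, -0.2042, 0.2493]
tcp_rot: [-179.5, 0.5, -156.5]
wrist_force: [1.8, -0.2, -0.5]
opening: 0.0146
```

```bash
python3 - <<'E'
from h import *
p,d,k=shot("wrist","wl1e"); T,o=toolT(); print(o["ee_pos"],o["tcp_rot"],o["opening"],o["wrist_force"])
R=caddyR(15); seat=R@[.6254,-.1165,-.1773]
for off in (.08,):
    g=tool_from(seat+R[:,2]*(.0413+off),-R[:,2],-R[:,0]); print(off,delta(T,g))
E
```

```text
[ 0.49030754 -0.20466154  0.24544252] [-179.65461717    0.34231195 -156.49952504] 0.014925304610702078 [-0.05593707 -0.52136019 -1.98072955]
0.08 [-1.78200e-01  1.83700e-01 -1.88000e-02  1.91250e+00 -2.95771e+01
  8.38540e+00]
```

View pics/wl1e.png

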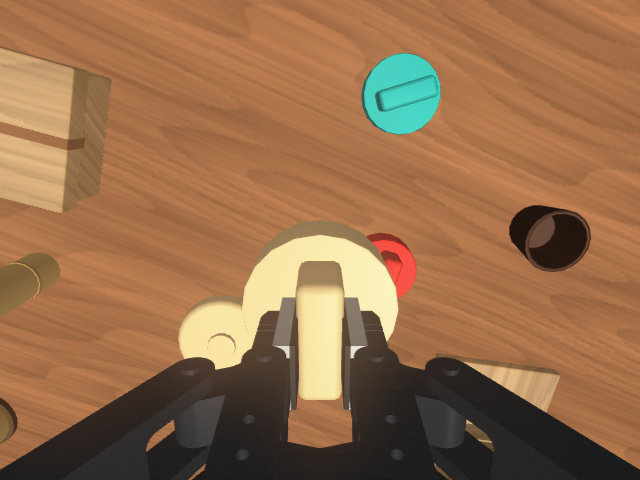

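{"fn": "play_rows", "kwargs": {
  "targets": [
    {"x": -0.178, "y": 0.184, "z": -0.04, "wx": 1.9, "wy": -29.6, "wz": 8.4, "fingers": -1},
    {"x": -0.178, "y": 0.184, "z": -0.04, "wx": 1.9, "wy": -29.6, "wz": 8.4, "fingers": -1},
    {"x": -0.178, "y": 0.184, "z": -0.04, "wx": 1.9, "wy": -29.6, "wz": 8.4, "fingers": -1},
    {"x": -0.178, "y": 0.184, "z": -0.04, "wx": 1.9, "wy": -29.6, "wz": 8.4, "fingers": -1},
    {"x": -0.178, "y": 0.184, "z": -0.04, "wx": 1.9, "wy": -29.6, "wz": 8.4, "fingers": -1},
    {"x": -0.178, "y": 0.184, "z": -0.03, "wx": 1.9, "wy": -29.6, "wz": 8.4, "fingers": -1},
    {"x": -0.178, "y": 0.184, "z": -0.02, "wx": 1.9, "wy": -29.6, "wz": 8.4, "fingers": -1},
    {"x": -0.178, "y": 0.184, "z": -0.019, "wx": 1.9, "wy": -29.6, "wz": 8.4, "fingers": -1},
    {"x": -0.178, "y": 0.184, "z": -0.019, "wx": 1.9, "wy": -29.6, "wz": 8.4, "fingers": -1},
    {"x": -0.178, "y": 0.184, "z": -0.019, "wx": 1.9, "wy": -29.6, "wz": 8.4, "fingers": -1},
    {"x": -0.178, "y": 0.184, "z": -0.019, "wx": 1.9, "wy": -29.6, "wz": 8.4, "fingers": -1},
    {"x": -0.178, "y": 0.184, "z": -0.019, "wx": 1.9, "wy": -29.6, "wz": 8.4, "fingers": -1}
  ]
}}

```text
time: 8.93
ee_pos: [0.5794, 0.0338, 0.2593]
tcp_rot: [179.7, 29.7, -165.3]
wrist_force: [-0.0, 0.1, -0.7]
opening: 0.0146
```

```bash
cat > st.py <<'E'
from h import *
import sys
h0=float(sys.argv[1]); name=sys.argv[2]; off=float(sys.argv[3]) # rim to TCP; goal rim offset
bot.camera("wrist"); bot.camera("wrist")
p,d,k=shot("wrist",name); C=cloud(d,k); T,o=toolT()
print(o["time"],o["ee_pos"],o["tcp_rot"],"op",o["opening"],"F tool",(T[:3,:3].T@o["wrist_force"]).round(2),"M tool",(T[:3,:3].T@o["torque"]).round(3),"q6",o["q"][4:],"qd",np.abs(o["qd"]).max().round(2))
R=caddyR(15); seat=R@[.6254,-.1165,-.1773]
S=np.eye(4);S[:3,:3]=R;S[:3,3]=seat
L=np.linalg.inv(S)@T; rim=L[:3,3]+L[:3,2]*h0; print("rim in seat frame (via tool) mm",(rim*1000).round(2),"tilt",np.degrees(np.arccos(-L[2,2])).round(2),"bar ang",np.degrees(np.arctan2(L[1,0],L[0,0])).round(2))
g=tool_from(seat+R[:,2]*(h0+off),-R[:,2],-R[:,0]); print("delta",delta(T,g))
# lid top plane via depth in tool frame
Q=(C-T[:3,3])@T[:3,:3]
m=(abs(Q[...,2]-(h0-.024))<.004)&(np.hypot(Q[...,0],Q[...,1])<.036)&(d>0)
P=Q[m]; 
if len(P)>100:
    c=P.mean(0);n=np.linalg.svd(P-c,full_matrices=False)[2][2]; n*=-np.sign(n[2])
    cn=max(cv2.findContours(m.astype(np.uint8),cv2.RETR_EXTERNAL,cv2.CHAIN_APPROX_NONE)[0],key=len)[:,0]
    q=Q[cn[:,1],cn[:,0]][:,:2]; q=q[(q[:,0]>-0.04)&(np.hypot(*q.T)>.024)]
    A=np.c_[2*q,np.ones(len(q))]; s=np.linalg.lstsq(A,(q**2).sum(1),rcond=None)[0]; r=np.sqrt(s[2]+s[:2]@s[:2])
    e=np.hypot(*(q-s[:2]).T)-r
    print("lid top in tool: z",np.median(P[:,2]).round(4),"n",n.round(3),"centre",s[:2].round(4),"r",r.round(4),e.std().round(4),"world n",(T[:3,:3]@n).round(3))
E
python3 st.py .0413 wp1 .08
```

```text
9.0833 [0.57939449 0.03418001 0.25931755] [ 179.66909888   29.67571124 -165.28093145] op 0.01432745587197843 F tool [-0.29  0.64  0.82] M tool [-0.014  0.585  0.031] q6 [  7.6608291  -13.07202777] qd 0.4
rim in seat frame (via tool) mm [-3.64 -0.3  76.33] tilt 0.38 bar ang 179.76
delta [-0.0034  0.0005 -0.0037  0.1911 -0.3236 -0.2446]
lid top in tool: z 0.0172 n [ 0.01  -0.002 -1.   ] centre [ 0.0017 -0.0001] r 0.03 0.0014 world n [-0.485 -0.135  0.864]
```

View pics/wp1.png

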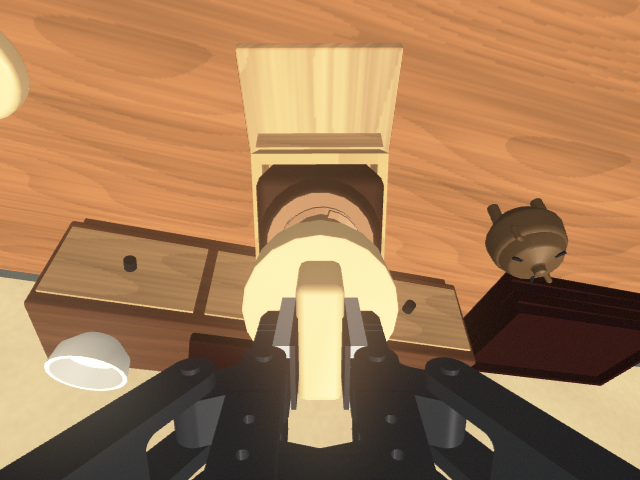

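```bash
python3 - <<'E'
from h import *
T,o=toolT()
p=cv2.imread("pics/wp1.png"); k=dict(np.load("pics/wp1_k.npz"))
a=np.linspace(0,2*np.pi,200)
for cx,col in((0,(0,0,255)),(.0017,(255,0,0))):
  for z in (.0173,.0413):
    X=np.c_[cx+.0315*np.cos(a),.0315*np.sin(a),np.full(200,z)]@T[:3,:3].T+T[:3,3]
    uv=proj(X,k)
    cv2.polylines(p,[np.round(uv*8).astype(np.int32)],True,col,1,cv2.LINE_AA,3)
cv2.imwrite("pics/ov.png",cv2.resize(p[200:420,210:430],None,fx=2.7,fy=2.7,interpolation=cv2.INTER_CUBIC))
E
```

```text
(no output)
```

View pics/ov.png

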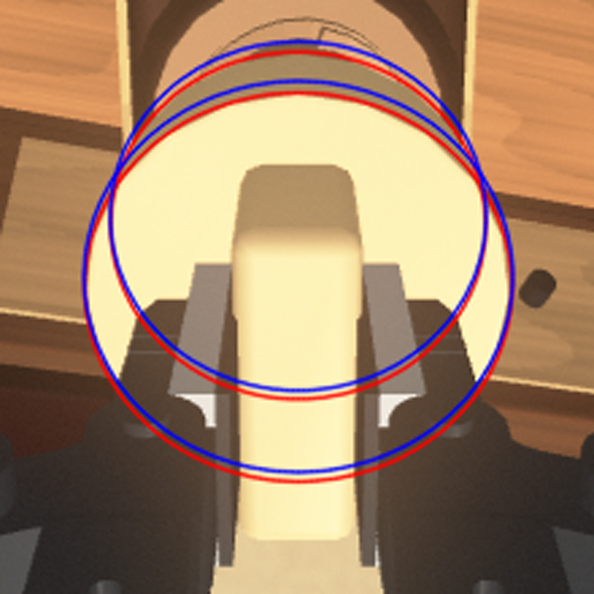

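{"fn": "play_rows", "kwargs": {
  "targets": [
    {"x": -0.0034, "y": 0.0005, "z": 0.01, "wx": 0.19, "wy": -0.32, "wz": -0.24, "fingers": -1},
    {"x": -0.0034, "y": 0.0005, "z": 0.03, "wx": 0.19, "wy": -0.32, "wz": -0.24, "fingers": -1},
    {"x": -0.0034, "y": 0.0005, "z": 0.045, "wx": 0.19, "wy": -0.32, "wz": -0.24, "fingers": -1},
    {"x": -0.0034, "y": 0.0005, "z": 0.052, "wx": 0.19, "wy": -0.32, "wz": -0.24, "fingers": -1},
    {"x": -0.0034, "y": 0.0005, "z": 0.052, "wx": 0.19, "wy": -0.32, "wz": -0.24, "fingers": -1},
    {"x": -0.0034, "y": 0.0005, "z": 0.052, "wx": 0.19, "wy": -0.32, "wz": -0.24, "fingers": -1}
  ]
}}

```text
time: 9.58
ee_pos: [0.6067, 0.0429, 0.2157]
tcp_rot: [180.0, 30.0, -164.9]
wrist_force: [-0.2, -0.0, -0.8]
opening: 0.0145
```

```bash
python3 st.py .0413 wp2 .005
```

```text
9.7333 [0.60702153 0.04286401 0.21698846] [-179.97787416   30.07787421 -164.93472039] op 0.014634053270215759 F tool [0.58 0.16 1.46] M tool [-0.023  0.551  0.038] q6 [  7.03390592 -12.3387851 ] qd 0.16
rim in seat frame (via tool) mm [ 0.54  0.8  25.2 ] tilt 0.08 bar ang -179.94
delta [ 0.0005 -0.0008  0.0202  0.0106  0.0779  0.0565]
lid top in tool: z 0.0173 n [ 0.008 -0.002 -1.   ] centre [0.0017 0.    ] r 0.0301 0.0013 world n [-0.49  -0.133  0.861]
```

View pics/wp2.png

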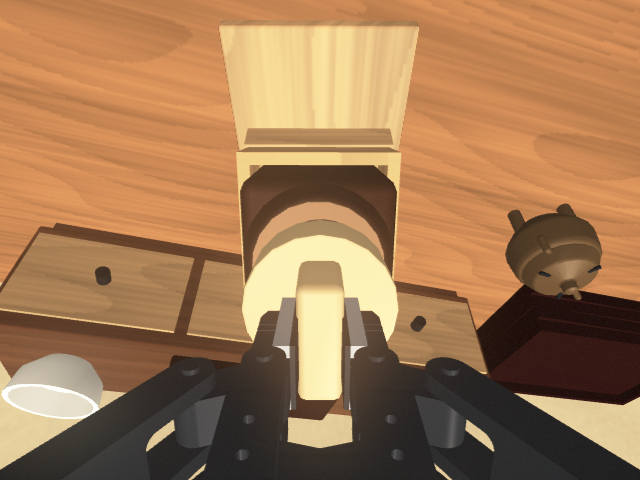

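{"fn": "play_rows", "kwargs": {
  "targets": [
    {"x": 0.0005, "y": -0.0008, "z": 0.003, "wx": 0, "wy": 0.08, "wz": 0, "fingers": -1},
    {"x": 0.0005, "y": -0.0008, "z": 0.006, "wx": 0, "wy": 0.08, "wz": 0, "fingers": -1},
    {"x": 0.0005, "y": -0.0008, "z": 0.009, "wx": 0, "wy": 0.08, "wz": 0, "fingers": -1},
    {"x": 0.0005, "y": -0.0008, "z": 0.011, "wx": 0, "wy": 0.08, "wz": 0, "fingers": -1},
    {"x": 0.0005, "y": -0.0008, "z": 0.013, "wx": 0, "wy": 0.08, "wz": 0, "fingers": -1}
  ]
}}

```text
time: 10.15
ee_pos: [0.6129, 0.0439, 0.2037]
tcp_rot: [180.0, 29.9, -164.9]
wrist_force: [0.8, -0.4, -1.4]
opening: 0.0142
```

```bash
python3 st.py .0413 wp3 .005
```

```text
10.3 [0.61290845 0.04390657 0.20383405] [ 179.98770926   29.88755136 -164.93565824] op 0.014244801500816395 F tool [1.54 0.01 1.06] M tool [ 0.042  0.595 -0.002] q6 [  6.96908752 -12.25827089] qd 0.35
rim in seat frame (via tool) mm [-1.01  0.31 10.83] tilt 0.12 bar ang -179.94
delta [-0.0009 -0.0003  0.0058  0.0444 -0.1125  0.0557]
lid top in tool: z 0.0174 n [ 0.009 -0.001 -1.   ] centre [ 0.0018 -0.    ] r 0.03 0.0014 world n [-0.488 -0.133  0.863]
```

{"fn": "play_rows", "kwargs": {
  "targets": [
    {"x": -0.0006, "y": -0.0003, "z": 0.0015, "wx": 0, "wy": 0, "wz": 0, "fingers": -1},
    {"x": -0.0006, "y": -0.0003, "z": 0.003, "wx": 0, "wy": 0, "wz": 0, "fingers": -1},
    {"x": -0.0006, "y": -0.0003, "z": 0.0045, "wx": 0, "wy": 0, "wz": 0, "fingers": -1},
    {"x": -0.0006, "y": -0.0003, "z": 0.0055, "wx": 0, "wy": 0, "wz": 0, "fingers": -1},
    {"x": -0.0006, "y": -0.0003, "z": 0.0055, "wx": 0, "wy": 0, "wz": 0, "fingers": -1}
  ]
}}

```text
time: 10.72
ee_pos: [0.6161, 0.0444, 0.1994]
tcp_rot: [180.0, 29.9, -164.9]
wrist_force: [-0.9, 0.4, -0.2]
opening: 0.0145
```

```bash
python3 st.py .0413 wp4 .005
```

```text
10.8667 [0.61610421 0.04438227 0.19957468] [ 179.99467883   29.90002471 -164.93975833] op 0.014610282186672104 F tool [ 1.11 -0.1   1.43] M tool [ 0.035  0.586 -0.024] q6 [  6.93703132 -12.20622772] qd 0.09
rim in seat frame (via tool) mm [-0.36 -0.06  5.54] tilt 0.11 bar ang -179.95
delta [-0.0003  0.0001  0.0005  0.0354 -0.1     0.0522]
lid top in tool: z 0.0172 n [ 0.009 -0.001 -1.   ] centre [0.0017 0.    ] r 0.03 0.0014 world n [-0.488 -0.133  0.862]
```

{"fn": "play_rows", "kwargs": {
  "targets": [
    {"x": -0.0003, "y": 0, "z": 0.0008, "wx": 0, "wy": 0, "wz": 0, "fingers": -1},
    {"x": -0.0003, "y": 0, "z": 0.0015, "wx": 0, "wy": 0, "wz": 0, "fingers": -1},
    {"x": -0.0003, "y": 0, "z": 0.0015, "wx": 0, "wy": 0, "wz": 0, "fingers": -1}
  ]
}}

```text
time: 11.12
ee_pos: [0.6168, 0.0446, 0.1992]
tcp_rot: [-180.0, 29.9, -164.9]
wrist_force: [-9.1, -1.5, 6.3]
opening: 0.0144
```

```bash
python3 st.py .0413 wp5 .004
```

```text
11.2667 [0.61676302 0.04451784 0.19925948] [-179.99735507   29.91523734 -164.94927977] op 0.014754686850782996 F tool [ 5.04  0.3  -9.37] M tool [-0.184  1.533 -0.033] q6 [  6.91818865 -12.17846259] qd 0.17
rim in seat frame (via tool) mm [ 0.08 -0.11  4.93] tilt 0.09 bar ang -179.96
delta [ 0.0001  0.0001  0.0009  0.0227 -0.0848  0.0439]
lid top in tool: z 0.0172 n [ 0.008 -0.002 -1.   ] centre [ 0.0018 -0.    ] r 0.03 0.0014 world n [-0.488 -0.133  0.863]
```

Resting at 4.9 mm with about 9 N of contact, as expected. I'll try a small clockwise turn.

{"fn": "play_rows", "kwargs": {
  "targets": [
    {"x": 0, "y": 0, "z": 0, "wx": 0, "wy": 0, "wz": 2, "fingers": -1},
    {"x": 0, "y": 0, "z": 0, "wx": 0, "wy": 0, "wz": 4, "fingers": -1},
    {"x": 0, "y": 0, "z": 0, "wx": 0, "wy": 0, "wz": 6, "fingers": -1},
    {"x": 0, "y": 0, "z": 0, "wx": 0, "wy": 0, "wz": 6, "fingers": -1}
  ]
}}

```text
time: 11.6
ee_pos: [0.6174, 0.0446, 0.1992]
tcp_rot: [176.5, 29.8, -172.0]
wrist_force: [-1.6, -0.5, 4.0]
opening: 0.0148
```

```bash
python3 st.py .0413 wp6 .004
```

```text
11.75 [0.61736951 0.04462723 0.19915046] [ 176.59859639   29.79294098 -171.77801502] op 0.014742880937313215 F tool [-0.48 -0.15 -2.91] M tool [0.119 0.405 0.119] q6 [ 6.92560832 -6.24427892] qd 0.1
rim in seat frame (via tool) mm [ 0.6  -0.16  4.53] tilt 0.04 bar ang 174.12
delta [ 6.0000e-04  1.0000e-04  5.0000e-04  2.0000e-02 -3.2300e-02 -5.8787e+00]
lid top in tool: z 0.0172 n [ 0.01  -0.001 -1.   ] centre [0.0016 0.0001] r 0.0301 0.0013 world n [-0.49  -0.132  0.861]
```

{"fn": "play_rows", "kwargs": {
  "targets": [
    {"x": 0.0003, "y": 0, "z": 0.0003, "wx": 0, "wy": 0, "wz": 2, "fingers": -1},
    {"x": 0.0003, "y": 0, "z": 0.0005, "wx": 0, "wy": 0, "wz": 4, "fingers": -1},
    {"x": 0.0003, "y": 0, "z": 0.0005, "wx": 0, "wy": 0, "wz": 4, "fingers": -1}
  ]
}}

```text
time: 12.0
ee_pos: [0.6174, 0.0446, 0.1987]
tcp_rot: [174.3, 29.5, -176.5]
wrist_force: [-2.6, -1.6, 5.0]
opening: 0.0148
```

```bash
python3 st.py .0413 wp7 .004
```

```text
12.15 [0.61732774 0.04466423 0.19859773] [ 174.34673858   29.47761788 -176.32509022] op 0.014851441869513989 F tool [-0.12 -0.63 -6.34] M tool [0.111 0.417 0.196] q6 [ 6.92643671 -2.27723977] qd 0.13
rim in seat frame (via tool) mm [ 0.29 -0.12  4.06] tilt 0.04 bar ang 170.16
delta [ 3.0000e-04  1.0000e-04  1.0000e-04  2.1500e-02 -3.5100e-02 -9.8433e+00]
lid top in tool: z 0.0172 n [ 0.01  -0.001 -1.   ] centre [0.0016 0.0001] r 0.0301 0.0013 world n [-0.491 -0.131  0.861]
```

{"fn": "play_rows", "kwargs": {
  "targets": [
    {"x": 0.0002, "y": 0, "z": 0.0003, "wx": 0, "wy": 0, "wz": 2.5, "fingers": -1},
    {"x": 0.0002, "y": 0, "z": 0.0005, "wx": 0, "wy": 0, "wz": 5, "fingers": -1},
    {"x": 0.0002, "y": 0, "z": 0.0007, "wx": 0, "wy": 0, "wz": 7.5, "fingers": -1},
    {"x": 0.0002, "y": 0, "z": 0.0009, "wx": 0, "wy": 0, "wz": 10, "fingers": -1},
    {"x": 0.0002, "y": 0, "z": 0.0009, "wx": 0, "wy": 0, "wz": 10, "fingers": -1}
  ]
}}

```text
time: 12.57
ee_pos: [0.6176, 0.0448, 0.1977]
tcp_rot: [168.8, 28.0, 172.2]
wrist_force: [-3.0, -0.6, 5.1]
opening: 0.0148
```

```bash
python3 st.py .0413 wp8 .004
```

```text
12.7167 [0.61755447 0.044774   0.19766778] [168.90720955  28.01131471 172.38840468] op 0.014603573068693495 F tool [-0.59  0.23 -5.96] M tool [0.179 0.345 0.118] q6 [6.91790985 7.73360859] qd 0.07
rim in seat frame (via tool) mm [ 0.04 -0.07  3.14] tilt 0.05 bar ang 160.16
delta [ 1.00000e-04  1.00000e-04 -9.00000e-04  1.67000e-02 -4.21000e-02
 -1.98429e+01]
lid top in tool: z 0.0172 n [ 0.011 -0.001 -1.   ] centre [0.0017 0.0002] r 0.03 0.0014 world n [-0.492 -0.13   0.861]
```

View pics/wp8.png

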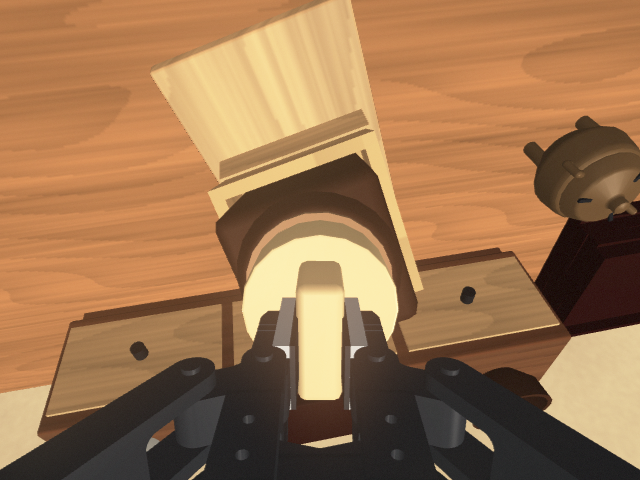

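The lid turns easily at 20°, with the rim down to 3.1 mm and the bar still square in the pads. It's the right lid, so I'll continue.

{"fn": "play_rows", "kwargs": {
  "targets": [
    {"x": 0.0001, "y": 0, "z": 0.0003, "wx": 0, "wy": 0, "wz": 3, "fingers": -1},
    {"x": 0.0001, "y": 0, "z": 0.0005, "wx": 0, "wy": 0, "wz": 6, "fingers": -1},
    {"x": 0.0001, "y": 0, "z": 0.0008, "wx": 0, "wy": 0, "wz": 9, "fingers": -1},
    {"x": 0.0001, "y": 0, "z": 0.0011, "wx": 0, "wy": 0, "wz": 12, "fingers": -1},
    {"x": 0.0001, "y": 0, "z": 0.0013, "wx": 0, "wy": 0, "wz": 15, "fingers": -1},
    {"x": 0.0001, "y": 0, "z": 0.0016, "wx": 0, "wy": 0, "wz": 18, "fingers": -1},
    {"x": 0.0001, "y": 0, "z": 0.0019, "wx": 0, "wy": 0, "wz": 21, "fingers": -1},
    {"x": 0.0001, "y": 0, "z": 0.0021, "wx": 0, "wy": 0, "wz": 24, "fingers": -1},
    {"x": 0.0001, "y": 0, "z": 0.0024, "wx": 0, "wy": 0, "wz": 27, "fingers": -1},
    {"x": 0.0001, "y": 0, "z": 0.0026, "wx": 0, "wy": 0, "wz": 30, "fingers": -1},
    {"x": 0.0001, "y": 0, "z": 0.0026, "wx": 0, "wy": 0, "wz": 30, "fingers": -1}
  ]
}}

```text
time: 13.63
ee_pos: [0.6187, 0.0452, 0.1953]
tcp_rot: [156.2, 18.7, 141.0]
wrist_force: [-4.3, -1.4, 5.5]
opening: 0.0143
```

```bash
python3 st.py .0413 wp9 .0
```

```text
13.7833 [0.61867178 0.04505524 0.19520585] [156.23570303  18.7751902  141.20073184] op 0.01462108255897435 F tool [ 0.01  0.17 -5.24] M tool [0.518 0.178 0.075] q6 [ 6.89052917 37.73988587] qd 0.13
rim in seat frame (via tool) mm [-0.21 -0.09  0.43] tilt 0.06 bar ang 130.18
delta [-0.00000e+00  2.00000e-04  4.00000e-04 -8.00000e-03 -5.97000e-02
 -4.98193e+01]
lid top in tool: z 0.0172 n [ 0.012 -0.002 -1.   ] centre [0.0019 0.0005] r 0.03 0.0014 world n [-0.492 -0.124  0.862]
```

{"fn": "play_rows", "kwargs": {
  "targets": [
    {"x": 0, "y": 0, "z": 0.0002, "wx": 0, "wy": 0, "wz": 3, "fingers": -1},
    {"x": 0, "y": 0, "z": 0.0004, "wx": 0, "wy": 0, "wz": 6, "fingers": -1},
    {"x": 0, "y": 0, "z": 0.0004, "wx": 0, "wy": 0, "wz": 9, "fingers": -1},
    {"x": 0, "y": 0, "z": 0.0004, "wx": 0, "wy": 0, "wz": 12, "fingers": -1},
    {"x": 0, "y": 0, "z": 0.0004, "wx": 0, "wy": 0, "wz": 15, "fingers": -1},
    {"x": 0, "y": 0, "z": 0.0004, "wx": 0, "wy": 0, "wz": 18, "fingers": -1},
    {"x": 0, "y": 0, "z": 0.0004, "wx": 0, "wy": 0, "wz": 20, "fingers": -1},
    {"x": 0, "y": 0, "z": 0.0004, "wx": 0, "wy": 0, "wz": 20, "fingers": -1}
  ]
}}

```text
time: 14.45
ee_pos: [0.619, 0.0451, 0.1954]
tcp_rot: [151.5, 9.9, 122.6]
wrist_force: [-4.6, -0.4, 7.2]
opening: 0.0144
```

```bash
python3 st.py .0413 wp10 .0
```

```text
14.6 [0.61894903 0.04511167 0.19537927] [151.56011246   9.91702535 122.66536911] op 0.014875695705010123 F tool [ 0.11  0.32 -8.74] M tool [0.568 0.025 0.133] q6 [ 6.89192203 57.74783967] qd 0.13
rim in seat frame (via tool) mm [ 0.15 -0.11  0.44] tilt 0.02 bar ang 110.18
delta [ 2.00000e-04 -1.00000e-04  4.00000e-04  3.00000e-04 -2.30000e-02
 -6.98191e+01]
lid top in tool: z 0.0173 n [ 0.011 -0.001 -1.   ] centre [0.0021 0.0005] r 0.0301 0.0013 world n [-0.489 -0.121  0.864]
```

{"fn": "play_rows", "kwargs": {
  "targets": [
    {"x": 0, "y": 0, "z": 0, "wx": 0, "wy": 0, "wz": 2, "fingers": -1},
    {"x": 0, "y": 0, "z": 0, "wx": 0, "wy": 0, "wz": 4, "fingers": -1},
    {"x": 0, "y": 0, "z": 0, "wx": 0, "wy": 0, "wz": 6, "fingers": -1},
    {"x": 0, "y": 0, "z": 0, "wx": 0, "wy": 0, "wz": 6, "fingers": -1}
  ]
}}

```text
time: 14.93
ee_pos: [0.6189, 0.045, 0.1953]
tcp_rot: [150.8, 7.0, 117.3]
wrist_force: [-5.4, -2.3, 7.8]
opening: 0.0145
```

```bash
python3 st.py .0413 wp11 .0
```

```text
15.0833 [0.61890539 0.04493545 0.19534177] [150.79061547   7.03821054 117.34427438] op 0.014638580907990327 F tool [-0.04 -1.84 -9.96] M tool [ 0.739 -0.113  0.026] q6 [ 6.87291995 63.73856736] qd 0.14
rim in seat frame (via tool) mm [ 0.05 -0.29  0.45] tilt 0.03 bar ang 104.18
delta [ 3.00000e-04  0.00000e+00  4.00000e-04 -2.55000e-02 -1.77000e-02
 -7.58173e+01]
lid top in tool: z 0.0173 n [ 0.011 -0.002 -1.   ] centre [0.0022 0.0005] r 0.03 0.0013 world n [-0.489 -0.12   0.864]
```

{"fn": "play_rows", "kwargs": {
  "targets": [
    {"x": 0, "y": 0, "z": 0, "wx": 0, "wy": 0, "wz": 2, "fingers": -1},
    {"x": 0, "y": 0, "z": 0, "wx": 0, "wy": 0, "wz": 4, "fingers": -1},
    {"x": 0, "y": 0, "z": 0, "wx": 0, "wy": 0, "wz": 4, "fingers": -1}
  ]
}}

```text
time: 15.33
ee_pos: [0.6189, 0.0448, 0.1953]
tcp_rot: [150.4, 5.0, 113.8]
wrist_force: [-4.8, -2.9, 6.9]
opening: 0.0144
```

```bash
python3 st.py .0413 wp12 .0
```

```text
15.4833 [0.61892653 0.04480397 0.19528195] [150.43069299   5.09660205 113.8410667 ] op 0.01481442208077414 F tool [-2.08 -0.3  -8.84] M tool [ 0.675 -0.329 -0.169] q6 [ 6.85363046 67.72298386] qd 0.12
rim in seat frame (via tool) mm [ 0.   -0.43  0.4 ] tilt 0.04 bar ang 100.19
delta [ 4.00000e-04  0.00000e+00  4.00000e-04 -4.76000e-02 -8.10000e-03
 -7.98053e+01]
lid top in tool: z 0.0173 n [ 0.01  -0.002 -1.   ] centre [0.0023 0.0005] r 0.03 0.0013 world n [-0.488 -0.12   0.865]
```

View pics/wp12.png

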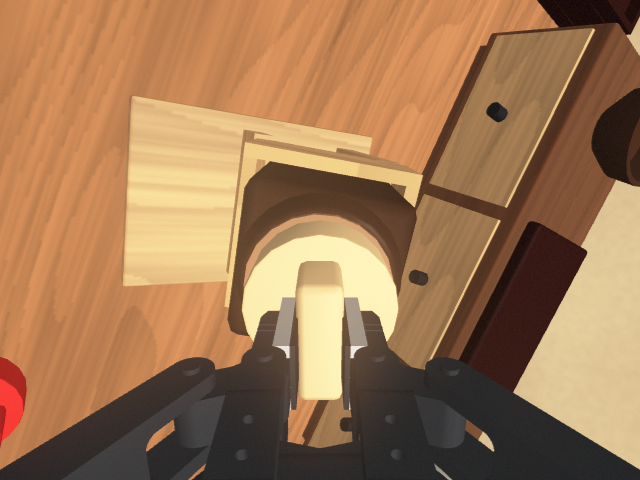

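{"fn": "play_rows", "kwargs": {
  "targets": [
    {"x": 0.0002, "y": 0, "z": 0, "wx": 0, "wy": 0, "wz": 2, "fingers": -1},
    {"x": 0.0002, "y": 0, "z": 0, "wx": 0, "wy": 0, "wz": 4, "fingers": -1},
    {"x": 0.0002, "y": 0, "z": 0, "wx": 0, "wy": 0, "wz": 4, "fingers": -1}
  ]
}}

```text
time: 15.73
ee_pos: [0.6189, 0.0447, 0.1953]
tcp_rot: [150.2, 3.1, 110.3]
wrist_force: [-3.8, -4.5, 7.3]
opening: 0.0146
```

```bash
python3 st.py .0413 wp13 .0
```

```text
15.8833 [0.61888586 0.04470747 0.19529662] [150.18621024   3.15969872 110.35735845] op 0.014354368439122037 F tool [-4.86  0.13 -8.56] M tool [ 0.82  -0.648 -0.607] q6 [ 6.80960676 71.71081226] qd 0.11
rim in seat frame (via tool) mm [-0.05 -0.54  0.45] tilt 0.08 bar ang 96.22
delta [ 5.0000e-04  1.0000e-04  4.0000e-04 -8.1100e-02  2.1800e-02 -8.3783e+01]
lid top in tool: z 0.0173 n [ 0.009 -0.002 -1.   ] centre [0.0023 0.0005] r 0.03 0.0013 world n [-0.488 -0.12   0.865]
```

Tight: 0.6 N m at 84°, with no further sinking. I'll release and back out along the axis.

{"fn": "play_rows", "kwargs": {
  "targets": [
    {"x": 0, "y": 0, "z": 0, "wx": 0, "wy": 0, "wz": 0, "fingers": 0},
    {"x": 0, "y": 0, "z": 0, "wx": 0, "wy": 0, "wz": 0, "fingers": 0},
    {"x": 0, "y": 0, "z": 0, "wx": 0, "wy": 0, "wz": 0, "fingers": 0},
    {"x": 0, "y": 0, "z": 0, "wx": 0, "wy": 0, "wz": 0, "fingers": 0},
    {"x": 0, "y": 0, "z": -0.01, "wx": 0, "wy": 0, "wz": 0, "fingers": 0},
    {"x": 0, "y": 0, "z": -0.03, "wx": 0, "wy": 0, "wz": 0, "fingers": 0},
    {"x": 0, "y": 0, "z": -0.06, "wx": 0, "wy": 0, "wz": 0, "fingers": 0},
    {"x": 0, "y": 0, "z": -0.1, "wx": 0, "wy": 0, "wz": 0, "fingers": 0},
    {"x": 0, "y": 0, "z": -0.12, "wx": 0, "wy": 0, "wz": 0, "fingers": 0},
    {"x": 0, "y": 0, "z": -0.12, "wx": 0, "wy": 0, "wz": 0, "fingers": 0},
    {"x": 0, "y": 0, "z": -0.12, "wx": 0, "wy": 0, "wz": 0, "fingers": 0}
  ]
}}

```text
time: 16.8
ee_pos: [0.5608, 0.0297, 0.3007]
tcp_rot: [150.0, 3.1, 110.3]
wrist_force: [-0.2, -0.5, -1.3]
opening: 0.0425
```

```bash
python3 - <<'E'
from h import *
for i in range(4): bot.camera("wrist")
p,d,k=shot("wrist","wf"); C=cloud(d,k); T,o=toolT(); print(o["time"],o["ee_pos"],o["wrist_force"],o["opening"])
R=caddyR(15); seat=R@[.6254,-.1165,-.1773]
Q=(C-seat)@R
n=(np.hypot(Q[...,0],Q[...,1])<.05)&(d>0)
for lo,hi,nm in((.02,.028,"top"),(.047,.056,"bar")):
    m=n&(Q[...,2]>lo)&(Q[...,2]<hi); P=Q[m]; c=P.mean(0); nn=np.linalg.svd(P-c,full_matrices=False)[2][2]; nn*=np.sign(nn[2])
    print(nm,len(P),np.median(P[:,2]).round(4),nn.round(3),cv2.minEnclosingCircle((P[:,:2]*1000).astype(np.float32)),cv2.minAreaRect((P[:,:2]*1000).astype(np.float32)))
m=n&(abs(Q[...,2])<.004)&(np.hypot(Q[...,0],Q[...,1])>.0325);print("seat level now",m.sum(),np.median(Q[m][:,2]))
shot("scene","sf");
p=cv2.imread("pics/sf.png");cv2.imwrite("pics/sfc.png",cv2.resize(p[160:320,300:460],None,fx=3.7,fy=3.7,interpolation=cv2.INTER_CUBIC))
E
```

```text
17.05 [0.5607086  0.02991777 0.29675475] [-0.12997374 -1.63921643 -0.21897338] 0.04291995539849983
top 4643 0.0245 [-0.001  0.004  1.   ] ((0.6506345868110657, 0.6116505265235901), 31.392213821411133) ((0.5226173400878906, 1.3520889282226562), (62.28456115722656, 61.036651611328125), 5.552027702331543)
bar 1773 0.0522 [0.002 0.01  1.   ] ((-0.20375275611877441, 0.5181112289428711), 22.69664764404297) ((0.5014233589172363, 0.6143245697021484), (16.039104461669922, 44.018310546875), 7.6578593254089355)
seat level now 871 -0.0024231139922547573
```

View pics/wf.png

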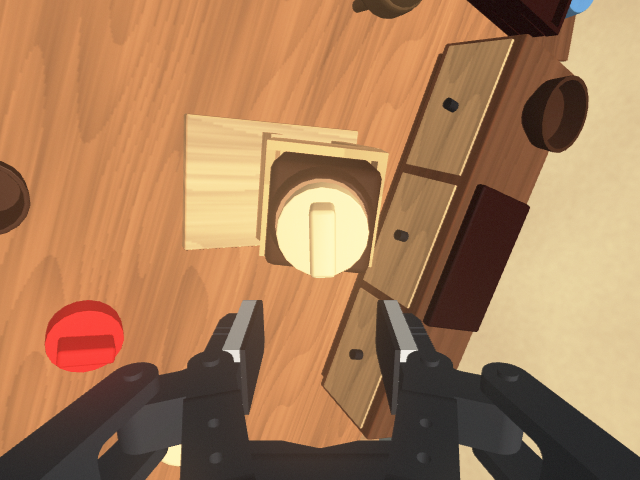

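View pics/sf.png

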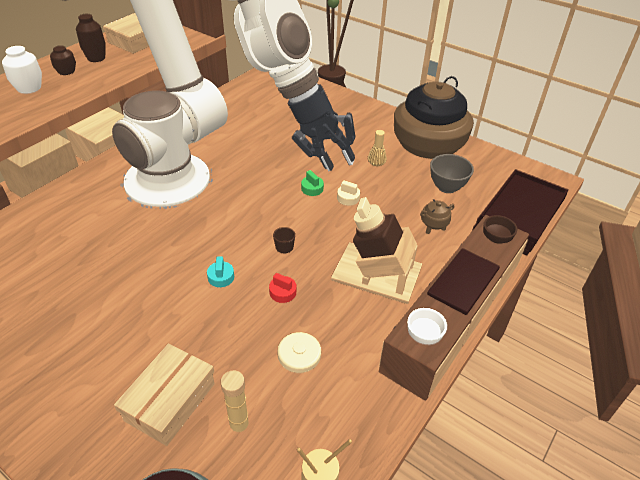

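```bash
python3 -c "
from workcell import bot
print(bot.job_done())"
```

```text
the job is handed in; nothing more can be done
None
```

The first lid I tried, the one that lay near (0.50, -0.23), was the right one. It is now screwed home on the caddy, and the job was handed in after about 17 s of the allowed 70 s.

**The fit:** it rested about 5 mm off the seat and turned easily while sinking. It seated between 50° and 70° and was tight at 84° with about 0.6 N m. I then let go and backed the gripper away along the axis.

**Last checks:**
- **Height:** in the wrist camera the lid's top stands 24.5 mm above the measured shoulder. The same lid read 24.5 mm lying on the board, so its rim is down.
- **Alignment:** it is centred to about 1 mm and square to within about 0.3°.
- **Other lid:** I never touched it. In the last scene picture it lies right way up where it started, and the bystanders I can see there look unmoved; I did not measure them again.

**What went wrong:**
- The first move call was refused because of a missing field, so the next one started from the wrong pose. It swept through free space and touched nothing.
- The arm-based rim height read 0.4 mm above the seat instead of zero. I put this down to calibration, since it stopped changing once the lid had seated.
- One reading of the shoulder level after release came out 2.4 mm low. I took this to be the bevel pixels round the rim and did not look into it further.

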